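# Empty a hinged sample tin of rock chips into the test sieve

### The job

Draw the blue-lidded sample tin out of its rack, pinching it front to back so that its lid stays shut, and stand it on the bench on its edge. Take it again by its two ends, so that the lid is free, carry it low over the brass sieve and turn it lid-down until the lid swings open and all four rock chips have fallen into the sieve. Then stand the empty tin back on the bench, away from the rack and the sieve, on the same edge with its lid hanging shut; do not knock the sieve, the green-lidded tin or the other things on the bench about.

Things in the scene. Friction and masses are not known exactly. Their poses are not given: they have to be found in the camera images.
- tin: hinged metal sample tin with the BLUE lid, standing on edge: 60 mm long (y), 38 mm thick (x), 56 mm high (z), 0.10 to 0.15 kg empty, wall 2 mm, four rock chips inside. Origin: centre of its underside, which in the rack is 6 mm above the bench. z points up to the hinge edge, x from the lid (face at x = -19 mm) to the closed back (+19 mm); the box itself spans x = -13 to +19 mm, its flat ends lie at y = -30 and +30 mm
- tin_lid (a joint): angle of the blue lid, rad: 0 shut, to 2.0 as its lower edge swings out. No catch and a nearly free pivot: it hangs shut while the tin stands on edge, swings open by its weight when turned to face down, and falls shut when the tin is stood up. The lid is 56 mm long, 2 mm short of each end of the tin: fingers on the two ends leave it free, fingers on front and back hold it shut
- tin_hinge (a point): the middle of the lid's hinge, at x = -13, z = +54 mm in the tin's frame; the hinge line runs along the tin's y, on its upper edge
- rack: fixed plywood rack, 176 mm (x) by 80 mm (y), floor 6 mm thick. The two tins stand in it on edge at x = -46 and +46 mm (either in either), axes as the rack's, lids to its -x side. End panels 64 mm high at y = -37 and +37 mm cover the tins' ends, 3 mm clear; rails to 17 mm above the bench hold their feet; open above that in front of and behind each tin. Origin: centre of its underside
- tin_b: the sample tin with the GREEN lid, otherwise like the blue one and with the same frame, 0.18 kg, lid fast; stays in the rack
- sieve: loose brass test sieve, 151 mm outside and 145 mm inside diameter, 45 mm high, 0.45 kg, its steel mesh 17 mm above the bench; stands on the bench. Origin: centre of its underside, z up
- chip0: rock chip (dark grey-brown), an irregular angular piece about 13 mm across, 11 g, loose in the blue tin at the start; origin near its centre
- chip1: rock chip (reddish brown), an irregular angular piece about 13 mm across, 11 g, loose in the blue tin at the start; origin near its centre
- chip2: rock chip (dark greenish grey), an irregular angular piece about 13 mm across, 11 g, loose in the blue tin at the start; origin near its centre
- chip3: rock chip (light grey), an irregular angular piece about 13 mm across, 11 g, loose in the blue tin at the start; origin near its centre
- clear_bench (a point): fixed point on the bare bench top in front of the robot, between the places of rack and sieve; at least 85 mm of clear bench all round it
- mug: striped mug with handle, 80 mm wide, 89 mm high, at the near right edge; origin at its underside; leave alone
- specimen: pale hand specimen of rock, 59x69x40 mm, at the right edge; origin at its underside; leave alone
- specimen2: dark green rock, 42x56x40 mm, at the left edge; origin at its underside; leave alone
- calculator: pocket calculator lying flat, 130x76x15 mm, at the near left corner; origin at its underside; leave alone
- blower: black rubber bulb blower with red nozzle, 54 mm wide, 125 mm high, at the right edge; origin at its underside; leave alone
There are look-alikes about, which are no part of the job. Leave any purple look-alike of the tin alone.

How it is judged:
By the outcome, as a careful person would: the job done as asked, in the order asked, and still so for the second after the job is handed in, with the robot touching nothing.
It also fails if it takes over 59 s, if anything falls off the work surface, if the arm or the gripper's body presses on something with over 40 N, if the wrist force passes 120 N, or if a joint passes its speed limit or range.

### The arm

A 6-joint arm with a two-finger parallel gripper is mounted at the origin on a cart in front of the work surface, level with it; the furniture and walls round the work are solid. World frame = base frame: x ahead of the robot, y to its left, z up, the work surface at z = 0. Lengths are in m, angles in rad, forces in N, time in s.
With the tool pointing down it reaches from about 0.225 to 0.875 m from the base axis. Payload 3.4 kg.
Tool frame: the origin (TCP) lies on the mounting face of the last link; the fingertips stand 173 mm ahead of it and the grasp point (between the pads) lies 155 mm ahead of it; z points along the fingers, y is the line along which they close (so a half turn about z gives the same grasp; the last joint's range is limited). The gripper opens to 85 mm and grips with 20 to 120 N. Pads are 22 mm wide; open, the fingers measure 114 mm over their backs; the gripper's body (76 mm by 85 mm) begins 54 mm behind the grasp point. The pads swing forward as they close: fully open they stand 13 mm farther back than shut.
Start: joints at [-1.268, 0.276, 1.505, -0, 1.361, -0.121], TCP at [0.236, -0.524, 0.405] pointing down, gripper open.
Joint ranges: [-2.89, 2.89], [-0.75, 2.08], [0.22, 2.7], [-1.18, 4.32], [0.11, 2.71], [-2.7, 2.7]. Speed limits (rad/s): [2.57, 2.57, 3.14, 3.14, 3.14, 3.14].

### API

Orientations are given as a unit quaternion [w, x, y, z].
In Python, from plant import arm gives the robot as it stands.
- The arm moves only by the shell command python3 -m handwheel 'ROWS' [FORCE]. ROWS is text: rows parted by semicolons, each of 5 numbers parted by spaces: the shift along the tool's x, y, z in m, then the turn about the tool's z in degrees, then the gripper command: -1 is fully open, 1 is shut, values between are in proportion. In form: dx dy dz spin fingers; .... A call has 1 to 12 rows; each row is the pose to reach, as a shift and turn from the pose commanded when the call began, along the tool's axes at that moment; what a row does not reach only later rows make up. A row lasts 1/12 s, in which the tool goes at most 41.7 mm and 7.16 degrees, less where a joint would pass 70% of its speed; a pose out of reach is approached as far as the arm can. A call with a gripper value outside its range is refused whole. The fingers move at their own pace and stop on an object; FORCE is the grip in N (left out, the last holds). Time passes only in rows, so rows that repeat a pose let the fingers close. It gives the time, the measured TCP pose, the force, the opening and the grip force at its end, in the units of the state.
- arm.state(): the state, without advancing time (a new reading comes with each control period).
- arm.grab_frame(name): name is "scene" or "side" or "wrist"; returns the picture (420x560x3 uint8, red, green, blue); there is no depth.
- arm.camera_info(name): a dict with "mtx" (3x3 intrinsics, pixels), "rvec" (rotation vector, rad) and "tvec" (3), from world to camera coordinates, as OpenCV has them; the wrist camera has in their place "mount" (4x4, takes a point from camera to tool coordinates, whose origin is the TCP and whose axes are the flange's). Camera axes: x right, y down, z forward; pixel columns grow to the right and rows downward; lengths in m; the calibration is good to about 2 mm. A picture is of the moment at which its call begins: read the wrist's pose just before it. camera_info takes no time and is no camera call.
- arm.hand_in(): hands the job in; it is judged then, once.
The state is a dict: "clock": time; "q": joint angles; "qd": joint speeds; "effort": joint torques, N m; "eef_pos": TCP position; "tcp_rot": TCP orientation; "contact_force": force on the tool from outside, world axes, zero at the start; "wrist_torque": the same for the moment, N m; "opening": finger opening in m; "grip_force": force on a finger pad.
Only numpy, scipy, OpenCV 4.12 (cv2) and the standard library are available. Lean on these libraries where they do the work, as an engineer would, in place of code of your own. Each camera call takes 0.05 s, during which the arm holds its last target. There are 200 camera calls.

## Working session

There is one attempt and no reset: what is moved stays moved. The work goes in short steps, Python scripts to look and compute and a shell command to move; the robot and the scene stay as the last step left them, time stands still between calls to the robot, and variables do not carry over. Pictures are saved under pics/ and viewed, at most 10 in all, crops included, and the job is handed in when it is done.

```bash
ls; mkdir -p pics; python3 - <<'E'
from plant import arm
import cv2,numpy as np
np.set_printoptions(precision=4,suppress=True)
print(arm.state())
for n in("scene","side"):
    cv2.imwrite(f"pics/{n}0.png",arm.grab_frame(n)[:,:,::-1]); c=arm.camera_info(n); R=cv2.Rodrigues(np.array(c["rvec"]))[0]; print(n,c["mtx"],(-R.T@np.array(c["tvec"]).ravel()),R[2])
print(arm.camera_info("wrist"))
E
python3 -m handwheel --help | head -30
```

```text
pics
{'clock': 0.0, 'q': array([-1.268 ,  0.2766,  1.5062,  0.    ,  1.3607, -0.121 ]), 'qd': array([ 0.0001,  0.0004,  0.0018, -0.0016, -0.0007,  0.0008]), 'effort': array([ -0.001 , -41.6772, -24.5804,   0.0001,   0.0112,  -0.    ]), 'eef_pos': array([ 0.2364, -0.5239,  0.4038]), 'tcp_rot': array([-0.0009,  0.9776,  0.2103, -0.0001]), 'contact_force': array([-0.3732,  0.6942,  0.5904]), 'wrist_torque': array([ 0.0071, -0.0314, -0.0069]), 'grip_force': 0.0, 'opening': 0.08534260951623998}
scene [[384.8875   0.     282.692 ]
 [  0.     384.8875 207.6885]
 [  0.       0.       1.    ]] [-0.076   0.5595  0.8114] [ 0.5249 -0.5055 -0.6848]
side [[511.2861   0.     276.7515]
 [  0.     511.2861 209.1641]
 [  0.       0.       1.    ]] [ 0.149  -1.3166  1.1886] [ 0.2053  0.7474 -0.6319]
{'mtx': array([[302.3499,   0.    , 282.1794],
       [  0.    , 302.3499, 212.1122],
       [  0.    ,   0.    ,   1.    ]]), 'mount': array([[-0.0002, -0.956 , -0.2934,  0.0745],
       [ 1.    , -0.0005,  0.0008, -0.0001],
       [-0.0009, -0.2934,  0.956 ,  0.0303],
       [ 0.    ,  0.    ,  0.    ,  1.    ]])}$: bad value
```

View pics/scene0.png

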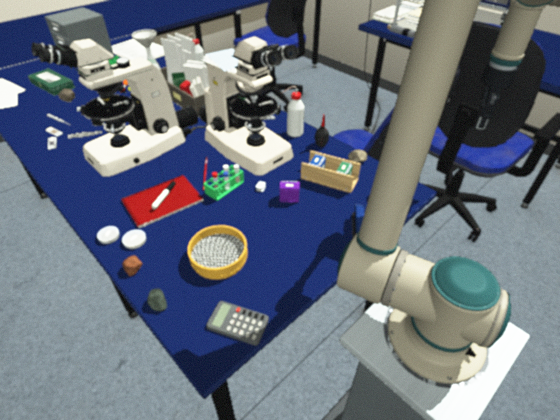

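View pics/side0.png

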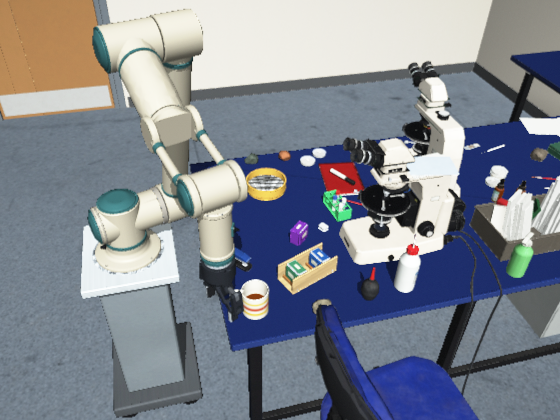

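```bash
cat > h.py <<'E'
import numpy as np,cv2
from plant import arm
from scipy.spatial.transform import Rotation as Ro
np.set_printoptions(precision=4,suppress=True)
def toolR(s=None):
    s=s or arm.state(); w=s["tcp_rot"]; return Ro.from_quat([w[1],w[2],w[3],w[0]]).as_matrix(),np.array(s["eef_pos"])
def cam(n,s=None):
    c=arm.camera_info(n); K=np.array(c["mtx"])
    if n=="wrist":
        R,p=toolR(s); M=np.array(c["mount"]); Rw=R@M[:3,:3]; return K,Rw,p+R@M[:3,3]
    R=cv2.Rodrigues(np.array(c["rvec"]))[0]; return K,R.T,-R.T@np.array(c["tvec"]).ravel()
def ray(n,uv,z,C=None):
    K,R,o=C or cam(n); d=R@np.linalg.solve(K,[*uv,1.]); return o+d*(z-o[2])/d[2]
def proj(C,P):
    K,R,o=C; v=(np.atleast_2d(P)-o)@R; v=v@K.T; return v[:,:2]/v[:,2:]
E
python3 - <<'E'
from h import *
for n,d in (("scene",dict(sieve=(217.5,240,.045),blue=(320,158,.062),green=(346,165,.062),purple=(289,185,.056))),("side",dict(sieve=(267,178,.045),green=(291,263,.062),blue=(317,253,.062),purple=(299,228,.056)))):
    for k,(u,v,z) in d.items(): print(n,k,ray(n,(u,v),z))
for n in("scene","side"):
    im=cv2.imread(f"pics/{n}0.png"); u,v=(330,172) if n=="scene" else (306,265)
    c=im[v-38:v+37,u-50:u+50]; cv2.imwrite(f"pics/{n}c.png",cv2.resize(c,(800,600),interpolation=2))
a=np.hstack([cv2.resize(cv2.imread(f"pics/{n}c.png"),(400,300)) for n in("scene","side")]);cv2.imwrite("pics/c.png",cv2.resize(a,(800,300)))
E
```

```text
scene sieve [0.5396 0.2071 0.045 ]
scene blue [ 0.5872 -0.2484  0.062 ]
scene green [ 0.5038 -0.2812  0.062 ]
scene purple [ 0.5631 -0.082   0.056 ]
side sieve [0.5322 0.2275 0.045 ]
side green [ 0.4911 -0.249   0.062 ]
side blue [ 0.5831 -0.2261  0.062 ]
side purple [ 0.5643 -0.0913  0.056 ]
```

```bash
python3 -m handwheel '0.04 -0.012 0 0 -1; 0.08 -0.024 0 0 -1; 0.12 -0.036 0 0 -1; 0.16 -0.048 0 0 -1; 0.2 -0.06 0 0 -1; 0.24 -0.072 0 0 -1; 0.28 -0.085 0 0 -1; 0.32 -0.098 0 0 -1; 0.36 -0.11 0 0 -1; 0.4 -0.12 0 0 -1; 0.4 -0.12 0 0 -1; 0.4 -0.12 0 0 -1'
python3 - <<'E'
from h import *
s=arm.state(); print(s["eef_pos"],s["tcp_rot"],s["contact_force"]); im=arm.grab_frame("wrist"); cv2.imwrite("pics/w1.png",im[:,:,::-1]); np.save("w1.npy",np.r_[s["eef_pos"],s["tcp_rot"]])
E
```

```text
clock: 1.1
eef_pos: [0.5532, -0.2484, 0.4039]
tcp_rot: [-0.0, 0.977, 0.212, -0.0]
contact_force: [0.2, -0.5, -0.7]
opening: 0.0853
grip_force: 0.0
[ 0.5532 -0.2484  0.4039] [-0.0004  0.9772  0.2124 -0.0004] [ 0.209  -0.5412 -0.7287]
```

View pics/w1.png

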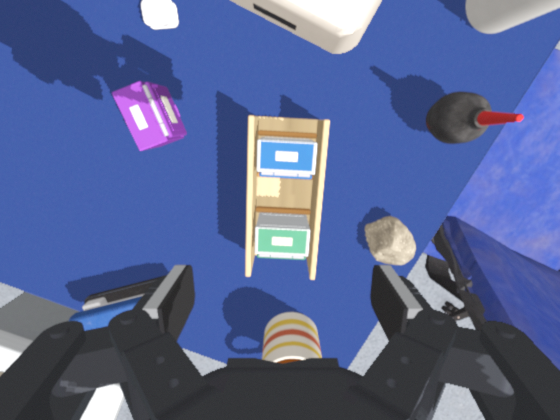

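```bash
python3 - <<'E'
import cv2
im=cv2.imread("pics/w1.png"); a=cv2.resize(im[105:285,235:335],None,fx=3.3,fy=3.3,interpolation=cv2.INTER_CUBIC)
s=cv2.imread("pics/side0.png")[235:300,270:345]; b=cv2.resize(s,(450,390),interpolation=2); c=cv2.resize(cv2.imread("pics/scene0.png")[140:195,295:368],(450,205),interpolation=2)
import numpy as np
p=np.vstack([b,c]); a=a[:595]; p=p[:a.shape[0]]; a=a[:p.shape[0]]; cv2.imwrite("pics/z1.png",np.hstack([a,p])); print(a.shape,p.shape)
E
```

```text
(594, 330, 3) (594, 450, 3)
```

View pics/z1.png

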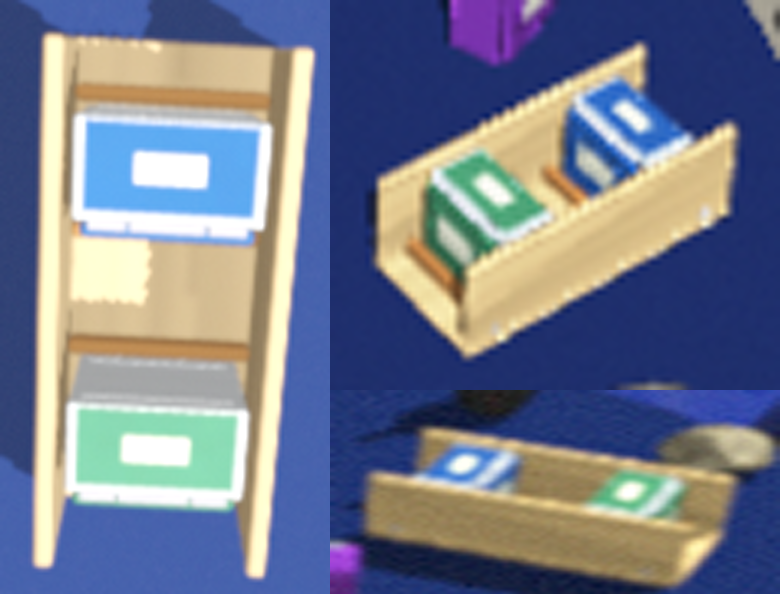

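```bash
cat >> h.py <<'E'
def savedcam(f):
    a=np.load(f); return cam("wrist",{"eef_pos":a[:3],"tcp_rot":a[3:]})
E
python3 - <<'E'
from h import *
C=savedcam("w1.npy")
f=lambda x,y,z:ray("wrist",(235+x/3.3,105+y/3.3),z,C)
P=np.array([f(43,33,.064),f(33,567,.064),f(314,48,.064),f(267,577,.064)]); print(P,P.mean(0))
for d in (P[0]-P[1],P[2]-P[3],P[0]-P[2]): print(np.linalg.norm(d),np.degrees(np.arctan2(d[1],d[0])))
B=np.array([f(77,117,.062),f(270,122,.062),f(264,228,.062),f(70,220,.062)]);print(B,B.mean(0))
for d in (B[0]-B[1],B[3]-B[2],B[0]-B[3],B[1]-B[2]): print(np.linalg.norm(d),np.degrees(np.arctan2(d[1],d[0])))
print(f(145,400,.062))
E
```

```text
[[ 0.6106 -0.1855  0.064 ]
 [ 0.446  -0.2503  0.064 ]
 [ 0.64   -0.2603  0.064 ]
 [ 0.4762 -0.326   0.064 ]] [ 0.5432 -0.2555  0.064 ]
0.17692759324200963 21.48573287256054
0.17653496070635302 21.864529618366436
0.08036431407028694 111.49075212129657
[[ 0.5923 -0.2041  0.062 ]
 [ 0.6154 -0.2582  0.062 ]
 [ 0.5854 -0.271   0.062 ]
 [ 0.5624 -0.2145  0.062 ]] [ 0.5889 -0.2369  0.062 ]
0.05883590082908667 113.0650811202465
0.061006833654227134 112.13792741993322
0.03165240678320932 19.206086971595152
0.03256782019558621 23.12260811186462
[ 0.5176 -0.2606  0.062 ]
```

```bash
python3 -m handwheel '0 0 -0.7 -87 -1; 0 0 -0.7 -87 -1; 0 0 -0.7 -87 -1; 0 0 -0.7 -87 -1; 0 0 -0.7 -87 -1; 0 0 -0.7 -87 -1; 0 0 -0.7 -87 -1; 0 0 -0.7 -87 -1; 0 0 -0.7 -87 -1; 0 0 -0.7 -87 -1; 0 0 -0.7 -87 -1; 0 0 -0.7 -87 -1'; python3 -c "
from h import *
print(arm.state()['q'])"
```

```text
clock: 2.15
eef_pos: [0.5097, -0.2337, 0.8243]
tcp_rot: [0.009, 0.582, 0.813, 0.002]
contact_force: [-0.5, 0.5, 0.7]
opening: 0.0854
grip_force: 0.0
[-0.5551  0.4139  0.2249  0.0051  2.4843 -0.8788]
```

```bash
python3 -m handwheel '0 0 -0.5 0 -1; 0 0 -0.5 0 -1; 0 0 -0.5 0 -1; 0 0 -0.5 0 -1; 0 0 -0.5 0 -1'; python3 -c "
from h import *
print(arm.state()['q'],toolR()[0][:,2])"
```

```text
clock: 2.57
eef_pos: [0.4281, -0.1947, 0.8784]
tcp_rot: [0.021, 0.584, 0.812, 0.004]
contact_force: [-0.1, -0.4, -0.2]
opening: 0.0854
grip_force: 0.0
[-0.5777  0.3091  0.2214  0.0123  2.568  -0.8911] [ 0.0398 -0.0179 -0.999 ]
```

```bash
python3 -m handwheel '0 0 -0.5 0 -1; 0 0 -0.5 0 -1; 0 0 -0.5 0 -1; 0 0 -0.5 0 -1; 0 0 -0.5 0 -1; 0 0 -0.5 0 -1';  python3 -c "
from h import *
print(arm.state()['q'],toolR()[0][:,2])"; python3 -m handwheel '0 0 0.08 0 -1; 0 0 0.08 0 -1; 0 0 0.08 0 -1; 0 0 0.08 0 -1'; python3 -c "
from h import *
print(arm.state()['q'],toolR()[0][:,2])"
```

```text
clock: 3.07
eef_pos: [0.3464, -0.1571, 0.9191]
tcp_rot: [0.029, 0.583, 0.812, 0.006]
contact_force: [0.0, 0.8, 0.5]
opening: 0.0853
grip_force: 0.0
[-0.6152  0.2104  0.2213  0.0242  2.6522 -0.9188] [ 0.0536 -0.024  -0.9983]
clock: 3.4
eef_pos: [0.3524, -0.1601, 0.8325]
tcp_rot: [0.021, 0.583, 0.812, 0.006]
contact_force: [1.4, -0.1, -0.7]
opening: 0.0855
grip_force: 0.0
[-0.6123  0.0543  0.723   0.0154  2.323  -0.9268] [ 0.0402 -0.0145 -0.9991]
```

```bash
cat >> h.py <<'E'
def plan(g,yaw=None,L=.155):
    """rows to bring grasp point to world g; yaw = wanted world angle (deg) of tool y (mod 180)"""
    R,p=toolR(); d=R.T@(np.array(g)-(p+R[:,2]*L)); sp=0
    if yaw is not None:
        # choose spin so tool y horizontal heading matches
        best=None
        for s in np.arange(-180,180,.1):
            y=R@Ro.from_euler('z',s,degrees=True).as_matrix()[:,1]; e=abs((np.degrees(np.arctan2(y[1],y[0]))-yaw+90)%180-90)
            if best is None or (e<.3 and abs(s)<abs(best[1])) or (best[0]>=.3 and e<best[0]): best=(e,s)
        sp=best[1]
    print("shift",d,"spin %.1f"%sp,"n=%.1f"%(np.linalg.norm(d)/.0417),"q",arm.state()["q"])
E
python3 - <<'E'
from h import *
plan((.5865,-.2384,.15),21.6); plan((.5865,-.2384,.045),21.6)
D=np.array([[.2766,1.5062,1.3607,.5748,.4038],[.4139,.2249,2.4843,.5607,.8243],[.3091,.2214,2.568,.4703,.8784],[.2104,.2213,2.6522,.3804,.9191],[.0543,.723,2.323,.3871,.8325]])
from scipy.optimize import least_squares
def fk(x,q2,q3,q5):
    a2,a3,d,h,r0=x; s=q2+q3; return r0+a2*np.sin(q2)+a3*np.sin(s)+d*np.sin(s+q5),h+a2*np.cos(q2)+a3*np.cos(s)+d*np.cos(s+q5)
f=lambda x:np.r_[np.array(fk(x,*D[:,:3].T))-np.array([np.sqrt(D[:,3]**2-.07**2),D[:,4]])].ravel()
o=least_squares(f,[.4,.4,.1,.3,0]);print(o.x,np.abs(o.fun).max())
E
```

```text
shift [-0.1306  0.1738  0.5374] spin -2.7 n=13.9 q [-0.6123  0.0543  0.723   0.0154  2.323  -0.9268]
shift [-0.1278  0.1703  0.6423] spin -2.7 n=16.2 q [-0.6123  0.0543  0.723   0.0154  2.323  -0.9268]
[ 0.7263  0.4444  1.6138  1.4126 -0.0468] 0.016162086508058837
```

```bash
python3 -m handwheel '-0.131 0.174 0.537 -2.7 -1;-0.131 0.174 0.537 -2.7 -1;-0.131 0.174 0.537 -2.7 -1;-0.131 0.174 0.537 -2.7 -1;-0.131 0.174 0.537 -2.7 -1;-0.131 0.174 0.537 -2.7 -1;-0.131 0.174 0.537 -2.7 -1;-0.131 0.174 0.537 -2.7 -1;-0.131 0.174 0.537 -2.7 -1;-0.131 0.174 0.537 -2.7 -1;-0.131 0.174 0.537 -2.7 -1;-0.131 0.174 0.537 -2.7 -1'; python3 -m handwheel '0 0 0.05 0 -1;0 0 0.08 0 -1;0 0 0.08 0 -1;0 0 0.08 0 -1'; python3 - <<'E'
from h import *
R,p=toolR(); print(R[:,2],p+R[:,2]*.155)
plan((.5865,-.2384,.15),21.6); plan((.5865,-.2384,.043),21.6)
E
```

```text
clock: 4.4
eef_pos: [0.5573, -0.2311, 0.3869]
tcp_rot: [0.03, 0.564, 0.825, 0.005]
contact_force: [0.9, -0.3, -0.3]
opening: 0.0855
grip_force: 0.0
clock: 4.73
eef_pos: [0.5603, -0.2325, 0.3062]
tcp_rot: [0.027, 0.564, 0.825, 0.005]
contact_force: [0.8, -0.3, 1.2]
opening: 0.085
grip_force: 0.0
[ 0.0503 -0.022  -0.9985] [ 0.5681 -0.2359  0.1514]
shift [-0.009   0.0162  0.0024] spin -0.0 n=0.4 q [-0.5096  0.3761  1.6108  0.006   1.1    -0.8845]
shift [-0.0048  0.012   0.1093] spin -0.0 n=2.6 q [-0.5096  0.3761  1.6108  0.006   1.1    -0.8845]
```

```bash
python3 -m handwheel '-0.009 0.016 0.002 0 -1;-0.009 0.016 0.002 0 -1;-0.007 0.014 0.04 0 -1;-0.006 0.013 0.08 0 -1;-0.005 0.012 0.11 0 -1;-0.005 0.012 0.11 0 -1;-0.005 0.012 0.11 0 -1;-0.005 0.012 0.11 0 -1' 40; python3 - <<'E'
from h import *
plan((.5865,-.2384,.043),21.6); s=arm.state(); np.save("w2.npy",np.r_[s["eef_pos"],s["tcp_rot"]])
cv2.imwrite("pics/w2.png",arm.grab_frame("wrist")[:,:,::-1])
E
```

```text
clock: 5.4
eef_pos: [0.5794, -0.2355, 0.2014]
tcp_rot: [0.032, 0.564, 0.825, 0.006]
contact_force: [0.8, 0.1, 0.7]
opening: 0.0858
grip_force: 0.0
shift [ 0.002  -0.0016  0.0035] spin -0.0 n=0.1 q [-0.4987  0.5037  1.695   0.006   0.8788 -0.8747]
```

View pics/w2.png

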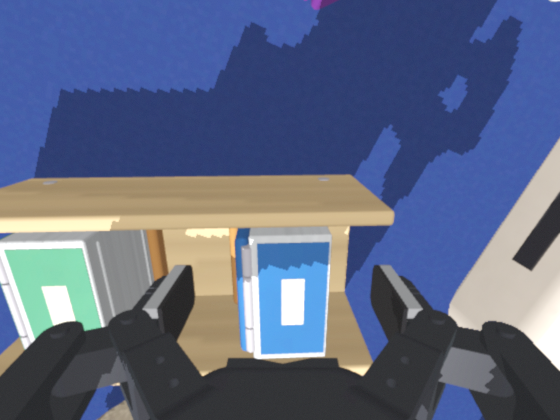

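```bash
python3 -m handwheel '0 0 0 0 1;0 0 0 0 1;0 0 0 0 1;0 0 0 0 1;0 0 0 0 1;0 0 0 0 1;0 0 0 0 1;0 0 0 0 1;0 0 0 0 1' 40; python3 - <<'E'
from h import *
for k,p in dict(calc=(238,322),cube=(261,190),tubes=(223,190),dish=(134,241),purple=(289,200),book_near=(203,205),mugless=(360,210)).items(): print(k,ray("scene",p,0))
E
```

```text
clock: 6.2
eef_pos: [0.5781, -0.2346, 0.1989]
tcp_rot: [0.029, 0.564, 0.825, 0.005]
contact_force: [0.1, 1.4, 6.1]
opening: 0.0373
grip_force: 40.0
calc [0.3352 0.3059 0.    ]
cube [ 0.6545 -0.046   0.    ]
tubes [ 0.7387  0.0433 -0.    ]
dish [ 0.7338  0.3591 -0.    ]
purple [ 0.5578 -0.0782  0.    ]
book_near [0.724  0.1317 0.    ]
mugless [ 0.3759 -0.2046  0.    ]
```

```bash
python3 -m handwheel '-0.001 0.001 -0.02 0 1;-0.002 0.002 -0.04 0 1;-0.003 0.003 -0.075 0 1;-0.004 0.004 -0.11 0 1;-0.004 0.004 -0.12 0 1;-0.004 0.004 -0.12 0 1' ; python3 - <<'E'
from h import *
R,p=toolR(); print(R[:,2],p+R[:,2]*.155,arm.state()["opening"]); plan((.47,.05,.160))
E
```

```text
clock: 6.7
eef_pos: [0.5774, -0.2343, 0.3213]
tcp_rot: [0.032, 0.564, 0.825, 0.006]
contact_force: [-0.1, -0.7, -1.7]
opening: 0.0374
grip_force: 40.7
[ 0.0592 -0.027  -0.9979] [ 0.5866 -0.2385  0.1666] 0.037368771247471795
shift [ 0.3111 -0.0035 -0.0081] spin 0.0 n=7.5 q [-0.4986  0.3842  1.5567  0.0051  1.1358 -0.8731]
```

```bash
python3 -m handwheel '0.04 0 -0.01 86 1;0.08 0 -0.01 86 1;0.12 0 -0.01 86 1;0.16 0 -0.01 86 1;0.2 0 -0.01 86 1;0.24 0 -0.01 86 1;0.28 0 -0.01 86 1;0.311 -0.003 -0.01 86 1;0.311 -0.003 -0.01 86 1;0.311 -0.003 -0.01 86 1;0.311 -0.003 -0.01 86 1;0.311 -0.003 -0.01 86 1'; python3 -m handwheel '0 0 0 86 1;0 0 0 86 1;0 0 0 86 1;0 0 0 86 1;0 0 0 86 1;0 0 0 86 1;0 0 0 86 1;0 0 0 86 1;0 0 0 86 1;0 0 0 86 1;0 0 0 86 1;0 0 0 86 1'; python3 - <<'E'
from h import *
R,p=toolR(); print(R,p+R[:,2]*.155); plan((.47,.05,.060),30); plan((.47,.05,.041),30)
s=arm.state(); np.save("w3.npy",np.r_[s["eef_pos"],s["tcp_rot"]]); cv2.imwrite("pics/w3.png",arm.grab_frame("wrist")[:,:,::-1])
E
```

```text
clock: 7.7
eef_pos: [0.4593, 0.0552, 0.3126]
tcp_rot: [0.017, 0.971, 0.238, 0.021]
contact_force: [-0.3, 0.5, -1.9]
opening: 0.0373
grip_force: 40.8
clock: 8.7
eef_pos: [0.4594, 0.0547, 0.3125]
tcp_rot: [-0.001, 0.872, -0.488, 0.027]
contact_force: [-0.6, -0.3, -0.8]
opening: 0.0374
grip_force: 40.9
[[ 0.5216 -0.8518  0.048 ]
 [-0.852  -0.523  -0.0235]
 [ 0.0451 -0.0287 -0.9986]] [0.4669 0.0511 0.1577]
shift [-0.0018  0.0007  0.0978] spin 1.3 n=2.3 q [-0.0227  0.1715  1.8964 -0.0262  1.0252  2.582 ]
shift [-0.0027  0.0012  0.1168] spin 1.3 n=2.8 q [-0.0227  0.1715  1.8964 -0.0262  1.0252  2.582 ]
```

View pics/w3.png

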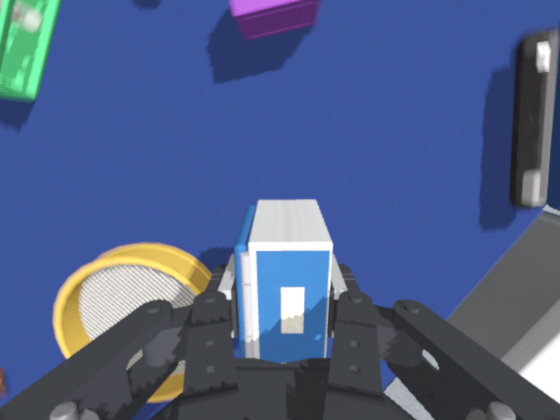

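```bash
python3 -m handwheel '-0.001 0 0.03 0 1;-0.002 0 0.06 0 1;-0.002 0 0.09 0 1;-0.002 0.001 0.105 0 1;-0.002 0.001 0.112 0 1;-0.002 0.001 0.112 0 1;-0.002 0.001 0.115 0 1;-0.002 0.001 0.117 0 1;-0.002 0.001 0.117 0 1'
```

```text
clock: 9.5
eef_pos: [0.4651, 0.0531, 0.1986]
tcp_rot: [-0.003, 0.874, -0.485, 0.03]
contact_force: [0.3, 0.3, -1.1]
opening: 0.0369
grip_force: 40.8
```

```bash
python3 -m handwheel '0 0 0.002 0 1;0 0 0.004 0 1;0 0 0.006 0 1;0 0 0.006 0 1'
```

```text
clock: 9.83
eef_pos: [0.4662, 0.0526, 0.1941]
tcp_rot: [-0.003, 0.874, -0.485, 0.031]
contact_force: [-0.8, -2.6, 12.0]
opening: 0.0374
grip_force: 42.4
```

```bash
python3 -m handwheel '0 0 -0.002 0 1;0 0 -0.002 0 0.3;0 0 -0.002 0 -1;0 0 -0.002 0 -1;0 0 -0.002 0 -1;0 0 -0.04 0 -1;0 0 -0.08 0 -1;0 0 -0.12 0 -1;0 0 -0.16 0 -1;0 0 -0.2 0 -1;0 0 -0.2 0 -1;0 0 -0.2 0 -1'; python3 - <<'E'
from h import *
s=arm.state(); np.save("w4.npy",np.r_[s["eef_pos"],s["tcp_rot"]]); print(s["q"]);cv2.imwrite("pics/w4.png",arm.grab_frame("wrist")[:,:,::-1])
E
```

```text
clock: 10.83
eef_pos: [0.4549, 0.0578, 0.3942]
tcp_rot: [-0.004, 0.874, -0.486, 0.032]
contact_force: [-0.8, 1.7, -0.3]
opening: 0.0853
grip_force: 0.0
[-0.016   0.0901  1.7727 -0.0242  1.2192  2.577 ]
```

View pics/w4.png

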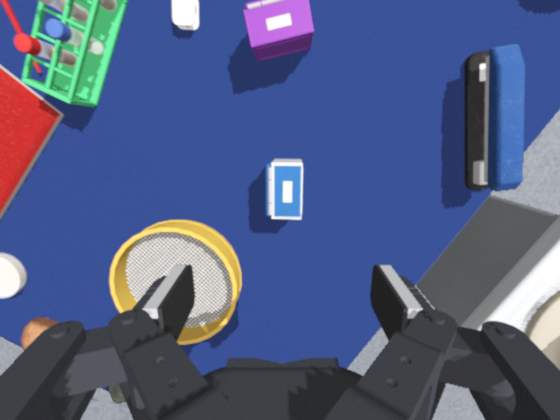

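```bash
python3 - <<'E'
from h import *
from scipy.optimize import least_squares
C=savedcam("w4.npy")
B=np.array([ray("",p,.056,C) for p in((274,160),(303,160),(303,218),(272,218))]);print(B,B.mean(0))
for d in (B[0]-B[1],B[3]-B[2],B[0]-B[3],B[1]-B[2]): print(np.linalg.norm(d),np.degrees(np.arctan2(d[1],d[0])))
t=np.linspace(0,6.283,200)
im=cv2.imread("pics/w4.png"); h=cv2.cvtColor(im,cv2.COLOR_BGR2HSV); m=cv2.inRange(h,(12,110,90),(35,255,255)); m[:, :95]=0;m[:,260:]=0;m[:210]=0
ys,xs=np.nonzero(m); bb=[xs.min(),ys.min(),xs.max()]; print(bb)
def f(c):
    P=np.vstack([np.c_[c[0]+.0755*np.cos(t),c[1]+.0755*np.sin(t),0*t+z] for z in(0,.045)]); q=proj(C,P); return [q[:,0].min()-bb[0],q[:,1].min()-bb[1],q[:,0].max()-bb[2],]
o=least_squares(f,[.53,.22]);print(o.x,o.fun)
E
```

```text
[[0.5005 0.0239 0.056 ]
 [0.4755 0.0082 0.056 ]
 [0.4424 0.0595 0.056 ]
 [0.4703 0.0773 0.056 ]] [0.4722 0.0422 0.056 ]
0.029545190247669252 32.071779419499904
0.03310578406263138 32.47838815221445
0.06137867255301888 -60.45652833980157
0.061089928711629396 -57.12895624241798
[np.int64(110), np.int64(220), np.int64(240)]
[0.5235 0.2219] [-0.8169  0.096   0.8962]
```

```bash
cat > fk.py <<'E'
import numpy as np
from scipy.optimize import least_squares
D=np.array([[.2766,1.5062,1.3607,.5748,.4038],[.4139,.2249,2.4843,.5607,.8243],[.3091,.2214,2.568,.4703,.8784],[.2104,.2213,2.6522,.3804,.9191],[.0543,.723,2.323,.3871,.8325],
[.3761,1.6108,1.1,np.hypot(.5603,.2325),.3062],[.5037,1.695,.8788,np.hypot(.5794,.2355),.2014],[.3842,1.5567,1.1358,np.hypot(.5774,.2343),.3213],[.1715,1.8964,1.0252,np.hypot(.4594,.0547),.3125],[.0901,1.7727,1.2192,np.hypot(.4549,.0578),.3942]])
def fk(x,q2,q3,q5):
    a2,a3,d,h,r0,b=x; s=q2+q3; return r0+a2*np.sin(q2)+a3*np.sin(s+b)+d*np.sin(s+q5),h+a2*np.cos(q2)+a3*np.cos(s+b)+d*np.cos(s+q5)
f=lambda x:np.r_[(np.array(fk(x,*D[:,:3].T))-np.array([np.sqrt(D[:,3]**2-.07**2),D[:,4]])).ravel(),(x[2]-.11)*.1]
o=least_squares(f,[.4,.4,.1,.3,0,0]);X=o.x
E
python3 - <<'E'
from fk import *
print(X,o.fun.round(4))
for q2 in(.2,0,-.2,-.4,-.57): print(q2,fk(X,q2,.22,2.71),180-np.degrees(q2+2.93))
# tilted 45 reach: grasp at r,z .04 -> TCP
from itertools import product
for a in(30,40,45,50):
  al=np.radians(a)
  for r,z in((.474,.035),(.568,.12)):
    rt=r-.155*np.sin(al); zt=z+.155*np.cos(al); rt=np.sqrt(rt*rt-.0049)
    g=lambda q:np.r_[np.array(fk(X,q[0],q[1],np.pi-al-q[0]-q[1]))-[rt,zt]]
    s=least_squares(g,[.3,1.8]); print(a,r,s.x,np.pi-al-s.x.sum(),s.cost)
E
```

```text
[0.63051642 0.42525614 0.13303381 0.07795237 0.00243533 0.14214985] [ 0.0027  0.0015 -0.0001 -0.0013 -0.0004 -0.0006 -0.0009 -0.0011  0.0005
 -0.0003  0.0002 -0.     -0.0001 -0.0002 -0.0001  0.0001 -0.0001  0.
  0.0001  0.      0.0023]
0.2 (np.float64(0.35590604978510176), np.float64(0.9226895486363313)) 0.6642101240523175
0 (np.float64(0.18103679907629144), np.float64(0.9760748367778762)) 12.123366026668776
-0.2 (np.float64(-0.0009527285049365855), np.float64(0.9936548164188755)) 23.582521929285264
-0.4 (np.float64(-0.18280718479508312), np.float64(0.9747286292478767)) 35.04167783190172
-0.57 (np.float64(-0.3318555846035691), np.float64(0.9304616262801626)) 44.78196034912571
30 0.474 [0.28114479 2.36689573] -0.030046648802817266 5.081260157094508e-20
30 0.568 [0.22422618 2.06789796] 0.32586974109695177 5.339433149829147e-18
40 0.474 [0.33096583 2.49135962] -0.37886449823417934 4.514379789643681e-31
40 0.568 [0.21983944 2.18658603] 0.037035487327022665 3.7040447655427514e-28
45 0.474 [0.38161085 2.55596376] -0.5813801119871469 1.240348958363934e-28
45 0.568 [0.2299923  2.24544201] -0.11923982059951532 2.9748635297325215e-25
50 0.474 [0.45591453 2.62274609] -0.8097325985183099 1.0058231297302412e-22
50 0.568 [0.25014649 2.30352896] -0.284747419309741 1.318434923312866e-22
```

```bash
python3 - <<'E'
from h import *
plan((.4745,.0445,.10),31.5);plan((.4745,.0445,.039),31.5)
E
```

```text
shift [ 0.0076 -0.0003  0.138 ] spin 0.2 n=3.3 q [-0.0161  0.0919  1.7759 -0.0242  1.219   2.5769]
shift [0.0047 0.0018 0.1989] spin 0.2 n=4.8 q [-0.0161  0.0919  1.7759 -0.0242  1.219   2.5769]
```

```bash
python3 -m handwheel '0.008 0 0.04 0 -1;0.008 0 0.08 0 -1;0.008 0 0.12 0 -1;0.007 0 0.15 0 -1;0.005 0.002 0.185 0 -1;0.005 0.002 0.198 0 -1;0.005 0.002 0.198 0 -1;0.005 0.002 0.198 0 1;0.005 0.002 0.198 0 1;0.005 0.002 0.198 0 1;0.005 0.002 0.198 0 1;0.005 0.002 0.198 0 1'; python3 -m handwheel '0 0 0 0 1;0 0 0 0 1;0 0 0 0 1;0 0 -0.015 0 1;0 0 -0.03 -20 1;0 0 -0.035 -88 1;0 0 -0.035 -88 1;0 0 -0.035 -88 1;0 0 -0.035 -88 1;0 0 -0.035 -88 1;0 0 -0.035 -88 1;0 0 -0.035 -88 1'; python3 -m handwheel '0 0 0 -34 1;0 0 0 -34 1;0 0 0 -34 1;0 0 0 -34 1;0 0 0 -34 1;0 0 0.01 -34 1;0 0 0.02 -34 1;0 0 0.028 -34 1;0 0 0.028 -34 1';python3 - <<'E'
from h import *
R,p=toolR();print(R,p+R[:,2]*.155)
E
```

```text
clock: 11.88
eef_pos: [0.4664, 0.0477, 0.1956]
tcp_rot: [-0.003, 0.874, -0.486, 0.03]
contact_force: [-0.7, -0.7, 4.2]
opening: 0.0377
grip_force: 40.9
clock: 12.88
eef_pos: [0.4638, 0.0486, 0.2293]
tcp_rot: [0.012, 1.0, -0.004, 0.027]
contact_force: [-0.7, -0.1, -1.6]
opening: 0.0376
grip_force: 40.9
clock: 13.63
eef_pos: [0.4647, 0.0479, 0.2]
tcp_rot: [0.018, 0.958, 0.285, 0.021]
contact_force: [-0.2, 0.6, -0.7]
opening: 0.0372
grip_force: 40.9
[[ 0.8364  0.5458  0.05  ]
 [ 0.5474 -0.8366 -0.0235]
 [ 0.029   0.047  -0.9985]] [0.4725 0.0443 0.0452]
```

```bash
python3 -m handwheel '0 0 0.003 0 1;0 0 0.005 0 1;0 0 0.007 0 1;0 0 0.007 0 1'; python3 -m handwheel '0 0 0 0 0.3;0 0 -0.002 0 -1;0 0 -0.002 0 -1;0 0 -0.002 0 -1;0 0 -0.04 0 -1;0 0 -0.08 0 -1;0 0 -0.12 0 -1;0 0 -0.16 0 -1;0 0 -0.2 0 -1;0 0 -0.2 0 -1;0 0 -0.2 0 -1'; python3 - <<'E'
from h import *
s=arm.state(); np.save("w5.npy",np.r_[s["eef_pos"],s["tcp_rot"]]); print(s["q"]);im=arm.grab_frame("wrist")[:,:,::-1];cv2.imwrite("pics/w5.png",im)
C=savedcam("w5.npy"); h=cv2.cvtColor(im,cv2.COLOR_BGR2HSV); q=proj(C,[[.474,.044,.056]])[0].astype(int); print(q)
c=im[q[1]-50:q[1]+50,q[0]-60:q[0]+60]; cv2.imwrite("pics/z5.png",cv2.resize(c,(600,500),interpolation=2)); print(q-[60,50])
E
```

```text
clock: 13.97
eef_pos: [0.466, 0.0477, 0.1956]
tcp_rot: [0.019, 0.958, 0.285, 0.022]
contact_force: [-3.5, -1.7, 10.2]
opening: 0.0371
grip_force: 41.3
clock: 14.88
eef_pos: [0.4558, 0.0525, 0.3965]
tcp_rot: [0.02, 0.958, 0.285, 0.025]
contact_force: [-0.1, -0.3, -0.4]
opening: 0.0856
grip_force: 0.0
[-0.0278  0.0887  1.7684 -0.0235  1.2242  0.9714]
[281 195]
[221 145]
```

View pics/z5.png

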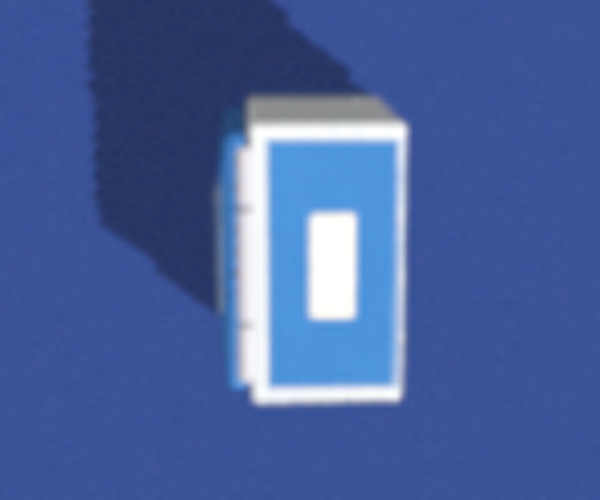

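```bash
python3 - <<'E'
from h import *
C=savedcam("w5.npy")
B=np.array([ray("",(221+x/5,145+y/5),.056,C) for x,y in((247,122),(407,122),(402,400),(253,402))]);print(B.mean(0))
for d in (B[0]-B[1],B[3]-B[2],B[0]-B[3],B[1]-B[2]): print(np.linalg.norm(d),np.degrees(np.arctan2(d[1],d[0])))
plan((.58,.2,.22))
E
```

```text
[0.4744 0.0376 0.056 ]
0.03318688161753175 122.7375319159891
0.03244736458552781 122.95282714571754
0.06053726873232789 33.7619431357187
0.060406640044715666 33.062455281829884
shift [ 0.1794 -0.0639  0.0224] spin 0.0 n=4.6 q [-0.0279  0.0905  1.7716 -0.0235  1.2241  0.9714]
```

```bash
python3 -m handwheel '0.179 -0.064 0.02 110 -1;0.179 -0.064 0.02 110 -1;0.179 -0.064 0.02 110 -1;0.179 -0.064 0.02 110 -1;0.179 -0.064 0.02 110 -1;0.179 -0.064 0.02 110 -1;0.179 -0.064 0.02 110 -1;0.179 -0.064 0.02 110 -1;0.179 -0.064 0.02 110 -1;0.179 -0.064 0.02 110 -1;0.179 -0.064 0.02 110 -1;0.179 -0.064 0.02 110 -1'; python3 -m handwheel '0 0 0 100 -1;0 0 0 100 -1;0 0 0 100 -1;0 0 0 100 -1;0 0 0 100 -1;0 0 0 100 -1;0 0 0 100 -1;0 0 0 100 -1'; python3 -c "
from h import *
print(arm.state()['q'],toolR()[0])"
```

```text
clock: 15.93
eef_pos: [0.572, 0.198, 0.3735]
tcp_rot: [-0.002, 0.9, -0.435, 0.024]
contact_force: [0.3, -0.1, 0.1]
opening: 0.0854
grip_force: 0.0
clock: 16.6
eef_pos: [0.5509, 0.0985, 0.3232]
tcp_rot: [-0.194, 0.737, -0.645, -0.055]
contact_force: [0.5, 0.1, 0.2]
opening: 0.0853
grip_force: 0.0
[-0.0754  0.2684  1.774   0.4543  0.995   2.7037] [[ 0.161  -0.9722  0.1699]
 [-0.9299 -0.0917  0.3563]
 [-0.3308 -0.2153 -0.9188]]
```

```bash
python3 - <<'E'
from h import *
R,p=toolR(); print(R.T@(np.array([.3,.45,.40])-p), R.T@(np.array([.12,.5,.40])-p))
E
```

```text
[-0.3926  0.1952  0.0121] [-0.4681  0.3656 -0.0007]
```

```bash
python3 -m handwheel '-0.035 0.018 0 -80 -1;-0.07 0.036 0 -80 -1;-0.11 0.055 0 -80 -1;-0.15 0.073 0 -80 -1;-0.19 0.1 0 -80 -1;-0.23 0.12 0 -80 -1;-0.27 0.14 0 -80 -1;-0.31 0.16 0 -80 -1;-0.35 0.18 0 -80 -1;-0.39 0.2 0.01 -80 -1;-0.41 0.24 0.01 -80 -1;-0.43 0.28 0 -80 -1'; python3 -m handwheel '-0.03 -0.08 0 30 -1;-0.03 -0.08 0 60 -1;-0.03 -0.08 0 60 -1;-0.03 -0.08 0 60 -1;-0.03 -0.08 0 60 -1;-0.03 -0.08 0 60 -1'; python3 -c "
from h import *
R=toolR()[0];print(arm.state()['q'],R,np.degrees(np.arctan2(R[1,2],R[0,2])))"
```

```text
clock: 17.6
eef_pos: [0.2345, 0.4631, 0.4001]
tcp_rot: [-0.181, 0.98, -0.016, 0.084]
contact_force: [0.2, 1.2, -0.5]
opening: 0.0854
grip_force: 0.0
clock: 18.1
eef_pos: [0.2513, 0.4913, 0.39]
tcp_rot: [-0.271, 0.926, -0.257, -0.059]
contact_force: [-0.1, -0.0, -0.7]
opening: 0.0853
grip_force: 0.0
[0.8571 0.1349 1.8074 0.4745 0.7945 2.7037] [[ 0.8606 -0.5084  0.0301]
 [-0.4442 -0.7203  0.5328]
 [-0.2492 -0.4719 -0.8457]] 86.76523663846662
```

```bash
python3 - <<'E'
from h import *
R,p=toolR(); print(R.T@(np.array([0.03,.55,.42])-p),R.T@(np.array([0.03,.55,.42])-p)/6)
E
```

```text
[-0.224   0.0561 -0.0007] [-0.0373  0.0093 -0.0001]
```

```bash
python3 -m handwheel '-0.037 0.009 0 -45 -1;-0.075 0.019 0 -45 -1;-0.112 0.028 0 -45 -1;-0.15 0.037 0 -45 -1;-0.19 0.047 0 -45 -1;-0.224 0.056 0 -45 -1;-0.224 0.056 0 -38 -1;-0.224 0.056 0 -30 -1;-0.224 0.056 0 -20 -1;-0.224 0.056 0 -10 -1;-0.224 0.056 0 0 -1;-0.224 0.056 0 10 -1';python3 -c "
from h import *
R,p=toolR();print(arm.state()['q'],R,np.degrees(np.arctan2(R[1,2],R[0,2])));print(R.T@(np.array([0.03,.55,.42])-p))"
```

```text
clock: 19.1
eef_pos: [0.0703, 0.5282, 0.3868]
tcp_rot: [-0.318, 0.929, -0.156, -0.104]
contact_force: [-0.1, 0.0, -0.4]
opening: 0.0856
grip_force: 0.0
[1.1915 0.0862 1.9107 0.5845 0.6158 2.7037] [[ 0.9293 -0.357  -0.0946]
 [-0.2243 -0.7489  0.6235]
 [-0.2935 -0.5582 -0.7761]] 98.62604361869579
[-0.052  -0.0205 -0.0084]
```

```bash
python3 - <<'E'
from h import *
R,p=toolR(); print(R.T@(np.array([-0.12,.5,.43])-p),R.T@(np.array([-0.12,.5,.43])-p)/6)
E
```

```text
[-0.1832  0.0649 -0.0331] [-0.0305  0.0108 -0.0055]
```

```bash
python3 -m handwheel '-0.037 0.013 -0.006 -35 -1;-0.075 0.026 -0.012 -35 -1;-0.112 0.039 -0.02 -35 -1;-0.15 0.052 -0.03 -35 -1;-0.183 0.065 -0.033 -35 -1;-0.183 0.065 -0.033 -28 -1;-0.183 0.065 -0.033 -20 -1;-0.183 0.065 -0.033 -13 -1;-0.183 0.065 -0.033 -6 -1;-0.183 0.065 -0.033 0 -1;-0.183 0.065 -0.033 7 -1;-0.183 0.065 -0.033 14 -1';python3 -c "
from h import *
R,p=toolR();print(arm.state()['q'],R,np.degrees(np.arctan2(R[1,2],R[0,2])));print(R.T@(np.array([-.12,.5,.43])-p))"
```

```text
clock: 20.1
eef_pos: [-0.0653, 0.4859, 0.371]
tcp_rot: [-0.351, 0.905, -0.163, -0.177]
contact_force: [-0.1, 0.2, -0.0]
opening: 0.0856
grip_force: 0.0
[1.447  0.0213 2.0748 0.8307 0.4035 2.7037] [[ 0.8845 -0.4187 -0.2059]
 [-0.17   -0.7     0.6936]
 [-0.4345 -0.5784 -0.6904]] 106.53110104870362
[-0.0764 -0.0211 -0.0197]
```

```bash
python3 - <<'E'
from h import *
R,p=toolR(); print(R.T@(np.array([-0.2,.44,.40])-p))
E
```

```text
[-0.124   0.0718 -0.0241]
```

```bash
python3 -m handwheel '-0.03 0.018 -0.006 0 -1;-0.06 0.036 -0.012 0 -1;-0.09 0.054 -0.018 0 -1;-0.124 0.072 -0.024 0 -1;-0.124 0.072 -0.024 0 -1';python3 -c "
from h import *
R,p=toolR();print(arm.state()['q'],R,np.degrees(np.arctan2(R[1,2],R[0,2])));print(R.T@(np.array([-.2,.44,.40])-p))"
```

```text
clock: 20.52
eef_pos: [-0.1572, 0.4378, 0.3436]
tcp_rot: [-0.364, 0.898, -0.15, -0.196]
contact_force: [-0.8, -0.8, -0.9]
opening: 0.0854
grip_force: 0.0
[1.7055 0.0147 2.1862 0.9765 0.1748 2.7037] [[ 0.8782 -0.4125 -0.2419]
 [-0.128  -0.6902  0.7122]
 [-0.4608 -0.5945 -0.659 ]] 108.76051595511888
[-0.0639 -0.0174 -0.0253]
```

```bash
python3 - <<'E'
from h import *
R,p=toolR(); print(R.T@(np.array([.22,.22,.42])-p))
for t in ([0.22,.0,.42],[-.1,.1,.38]): print(R.T@(np.array(t)-np.array([.22,.22,.42])))
E
```

```text
[ 0.3239 -0.0507 -0.2968]
[ 0.0282  0.1518 -0.1567]
[-0.2472  0.2386  0.0183]
```

```bash
python3 -m handwheel '0.324 -0.051 -0.297 0 -1;0.324 -0.051 -0.297 0 -1;0.324 -0.051 -0.297 0 -1;0.324 -0.051 -0.297 0 -1;0.324 -0.051 -0.297 0 -1;0.324 -0.051 -0.297 0 -1;0.324 -0.051 -0.297 0 -1;0.324 -0.051 -0.297 0 -1;0.324 -0.051 -0.297 0 -1;0.324 -0.051 -0.297 0 -1;0.324 -0.051 -0.297 0 -1;0.324 -0.051 -0.297 0 -1';python3 -c "
from h import *
R,p=toolR();print(arm.state()['q'],R,np.degrees(np.arctan2(R[1,2],R[0,2])));print(R.T@(np.array([-.02,.1,.40])-p))"
```

```text
clock: 21.52
eef_pos: [0.2225, 0.2194, 0.421]
tcp_rot: [-0.367, 0.896, -0.153, -0.197]
contact_force: [1.1, 1.3, -0.2]
opening: 0.0857
grip_force: 0.0
[ 0.0472 -0.1527  2.1066  0.8176  1.5187  1.7665] [[ 0.8757 -0.4184 -0.2411]
 [-0.1291 -0.684   0.718 ]
 [-0.4654 -0.5976 -0.653 ]] 108.5645542940126
[-0.1872  0.1957 -0.0135]
```

```bash
python3 -m handwheel '-0.187 0.196 -0.013 0 -1;-0.187 0.196 -0.013 0 -1;-0.187 0.196 -0.013 0 -1;-0.187 0.196 -0.013 0 -1;-0.187 0.196 -0.013 0 -1;-0.187 0.196 -0.013 0 -1;-0.187 0.196 -0.013 0 -1';python3 -c "
from h import *
R,p=toolR();print(arm.state()['q'],R,np.degrees(np.arctan2(R[1,2],R[0,2])));print(R.T@(np.array([-.02,.1,.40])-p))"
```

```text
clock: 22.1
eef_pos: [0.0535, 0.1168, 0.3962]
tcp_rot: [-0.337, 0.914, -0.135, -0.181]
contact_force: [0.9, -1.2, -0.1]
opening: 0.0856
grip_force: 0.0
[-0.8726 -0.5502  2.3194  0.2883  2.107   1.0441] [[ 0.8982 -0.3689 -0.2391]
 [-0.1252 -0.7361  0.6652]
 [-0.4214 -0.5675 -0.7073]] 109.77257590374634
[-0.0656  0.0373  0.0037]
```

```bash
python3 - <<'E'
from h import *
R,p=toolR(); print(R.T@(np.array([.32,-.2,.42])-p))
E
```

```text
[ 0.269   0.1214 -0.2913]
```

```bash
python3 -m handwheel '0.269 0.121 -0.291 -86 -1;0.269 0.121 -0.291 -86 -1;0.269 0.121 -0.291 -86 -1;0.269 0.121 -0.291 -86 -1;0.269 0.121 -0.291 -86 -1;0.269 0.121 -0.291 -86 -1;0.269 0.121 -0.291 -86 -1;0.269 0.121 -0.291 -86 -1;0.269 0.121 -0.291 -86 -1;0.269 0.121 -0.291 -86 -1;0.269 0.121 -0.291 -86 -1;0.269 0.121 -0.291 -86 -1';python3 -m handwheel '0 0 0 -86 -1;0 0 0 -86 -1;0 0 0 -86 -1;0 0 0 -86 -1;0 0 0 -86 -1;0 0 0 -86 -1;0 0 0 -86 -1;0 0 0 -86 -1;0 0 0 -86 -1;0 0 0 -86 -1;0 0 0 -86 -1;0 0 0 -86 -1'; python3 -c "
from h import *
R,p=toolR();print(arm.state()['q'],R,np.degrees(np.arctan2(R[1,2],R[0,2])))"
```

```text
clock: 23.1
eef_pos: [0.3227, -0.2022, 0.4197]
tcp_rot: [-0.371, 0.759, 0.526, 0.099]
contact_force: [-1.4, -0.5, -0.0]
opening: 0.0856
grip_force: 0.0
clock: 24.1
eef_pos: [0.3211, -0.2001, 0.4205]
tcp_rot: [-0.204, 0.197, 0.902, 0.325]
contact_force: [-0.3, -0.2, -0.4]
opening: 0.0855
grip_force: 0.0
[-0.8704  0.1786  1.7421  0.27    1.9623 -2.005 ] [[-0.8394  0.488  -0.2393]
 [ 0.2235  0.7112  0.6665]
 [ 0.4954  0.506  -0.7061]] 109.74968969752388
```

```bash
python3 - <<'E'
from h import *
R,p=toolR(); print(R.T@(np.array([.46,.04,.40])-p))
E
```

```text
[-0.0731  0.2282  0.1412]
```

```bash
python3 -m handwheel '-0.073 0.228 0.141 -86 -1;-0.073 0.228 0.141 -86 -1;-0.073 0.228 0.141 -86 -1;-0.073 0.228 0.141 -86 -1;-0.073 0.228 0.141 -86 -1;-0.073 0.228 0.141 -86 -1;-0.073 0.228 0.141 -86 -1;-0.073 0.228 0.141 -86 -1;-0.073 0.228 0.141 -86 -1;-0.073 0.228 0.141 -86 -1;-0.073 0.228 0.141 -86 -1;-0.073 0.228 0.141 -86 -1';python3 -m handwheel '0 0 0 -60 -1;0 0 0 -60 -1;0 0 0 -60 -1;0 0 0 -60 -1;0 0 0 -60 -1'; python3 -c "
from h import *
R,p=toolR();print(arm.state()['q'],R,np.degrees(np.arctan2(R[1,2],R[0,2])))"
```

```text
clock: 25.1
eef_pos: [0.4805, 0.0901, 0.4441]
tcp_rot: [0.026, -0.413, 0.837, 0.357]
contact_force: [-0.6, -0.6, 0.6]
opening: 0.0851
grip_force: 0.0
clock: 25.52
eef_pos: [0.4944, 0.186, 0.5164]
tcp_rot: [0.042, -0.545, 0.785, 0.294]
contact_force: [1.0, 0.9, -0.2]
opening: 0.0855
grip_force: 0.0
[ 0.0366  0.2047  1.4115  0.5532  1.7703 -2.7037] [[-0.4035 -0.8789 -0.2546]
 [-0.83    0.2345  0.506 ]
 [-0.3851  0.4155 -0.8241]] 116.70688841981844
```

```bash
python3 - <<'E'
from h import *
R,p=toolR(); z=R[:,2]; g=np.array([.4744,.0376,.032])
plan(g-z*.10,33.3); plan(g,33.3)
E
```

```text
shift [ 0.3178 -0.2185  0.0742] spin -54.8 n=9.4 q [ 0.0366  0.2047  1.4115  0.5532  1.7703 -2.7037]
shift [ 0.3178 -0.2185  0.1742] spin -54.8 n=10.1 q [ 0.0366  0.2047  1.4115  0.5532  1.7703 -2.7037]
```

```bash
python3 -m handwheel '0.318 -0.219 0.074 86 -1;0.318 -0.219 0.074 86 -1;0.318 -0.219 0.074 86 -1;0.318 -0.219 0.074 86 -1;0.318 -0.219 0.074 86 -1;0.318 -0.219 0.074 86 -1;0.318 -0.219 0.074 86 -1;0.318 -0.219 0.074 86 -1;0.318 -0.219 0.074 86 -1;0.318 -0.219 0.074 86 -1;0.318 -0.219 0.074 86 -1;0.318 -0.219 0.074 86 -1';python3 -m handwheel '0 0 0 43 -1;0 0 0 43 -1;0 0 0 43 -1;0 0 0 43 -1;0 0 0 43 -1;0 0 0 43 -1;0 0 0 43 -1'; python3 - <<'E'
from h import *
R,p=toolR(); z=R[:,2]; g=np.array([.4744,.0376,.032]); print(R,"align",R[:,1]@[.837,.548,0])
plan(g-z*.10); plan(g)
s=arm.state(); np.save("w6.npy",np.r_[s["eef_pos"],s["tcp_rot"]]);im=arm.grab_frame("wrist")[:,:,::-1];cv2.imwrite("pics/w6.png",im)
E
```

```text
clock: 26.52
eef_pos: [0.5388, -0.0934, 0.2398]
tcp_rot: [-0.172, 0.141, 0.944, 0.245]
contact_force: [-0.2, 0.4, 1.2]
opening: 0.0854
grip_force: 0.0
clock: 27.1
eef_pos: [0.5389, -0.0922, 0.2416]
tcp_rot: [-0.248, 0.475, 0.828, 0.165]
contact_force: [-0.7, 0.6, -0.1]
opening: 0.0852
grip_force: 0.0
[[-0.4262  0.8681 -0.2546]
 [ 0.7043  0.495   0.5088]
 [ 0.5677  0.0376 -0.8224]] align 0.9978443828280021
shift [-0.0001  0.0004 -0.0002] spin 0.0 n=0.0 q [-0.4245  0.501   1.6786  0.3692  1.4625 -1.0896]
shift [-0.0001  0.0004  0.0998] spin 0.0 n=2.4 q [-0.4245  0.501   1.6786  0.3692  1.4625 -1.0896]
```

View pics/w6.png

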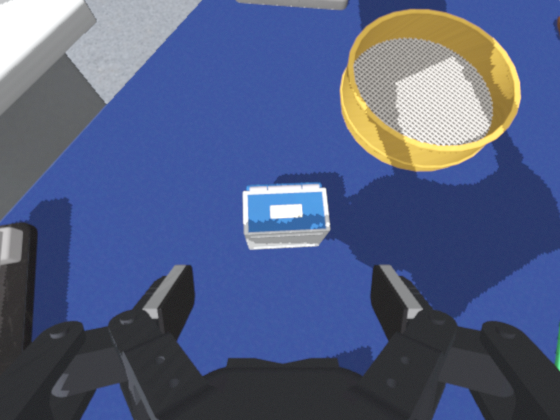

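```bash
python3 -m handwheel '0 0 0.035 0 -1;0 0 0.07 0 -1;0 0 0.098 0 -1;0 0 0.1 0 -1;0 0 0.1 0 -1;0 0 0.1 0 1;0 0 0.1 0 1;0 0 0.1 0 1;0 0 0.1 0 1;0 0 0.1 0 1' 40; python3 - <<'E'
from h import *
R,p=toolR(); z=R[:,2]; print("gp",p+z*.155); up=R.T@[0,0,.11]; print("up",up)
S=np.array([.5235,.2219]); print(R.T@(np.array([*S,.15])-(p+z*.155)), R.T@(np.array([*S,.115])-(p+z*.155)))
E
```

```text
clock: 27.98
eef_pos: [0.5156, -0.0427, 0.1629]
tcp_rot: [-0.244, 0.474, 0.83, 0.166]
contact_force: [0.6, -2.4, 6.9]
opening: 0.0607
grip_force: 43.6
gp [0.4772 0.0359 0.0349]
up [ 0.0619  0.0049 -0.0908]
[ 0.1758  0.1376 -0.0122] [0.1561 0.1361 0.0167]
```

```bash
python3 -m handwheel '0.006 0 -0.008 0 1;0.014 0.001 -0.021 0 1;0.026 0.002 -0.038 0 1;0.038 0.003 -0.055 0 1;0.048 0.006 -0.068 0 1;0.056 0.012 -0.071 0 1;0.065 0.02 -0.067 0 1;0.075 0.03 -0.062 0 1;0.086 0.041 -0.056 0 1;0.098 0.052 -0.05 0 1;0.11 0.064 -0.044 0 1;0.122 0.076 -0.038 0 1';python3 -m handwheel '0.012 0.012 0.006 0 1;0.024 0.024 0.012 0 1;0.036 0.034 0.017 0 1;0.044 0.042 0.021 0 1;0.049 0.047 0.024 0 1;0.046 0.05 0.03 0 1;0.041 0.051 0.04 0 1;0.037 0.051 0.05 0 1;0.037 0.051 0.05 0 1'; python3 - <<'E'
from h import *
R,p=toolR(); z=R[:,2]; print("gp",p+z*.155,z,arm.state()["q"])
im=np.hstack([cv2.resize(arm.grab_frame("scene")[170:300,150:320,::-1],(510,390),interpolation=2),cv2.resize(arm.grab_frame("wrist")[::,:,::-1],(290,217))[:217] if 0 else np.zeros((390,1,3),np.uint8)]);cv2.imwrite("pics/s7.png",im)
E
```

```text
clock: 28.98
eef_pos: [0.5371, 0.0645, 0.264]
tcp_rot: [-0.247, 0.473, 0.829, 0.165]
contact_force: [-0.3, 0.1, -1.6]
opening: 0.0604
grip_force: 43.3
clock: 29.73
eef_pos: [0.552, 0.1391, 0.2434]
tcp_rot: [-0.248, 0.474, 0.829, 0.164]
contact_force: [-0.1, -0.0, -1.4]
opening: 0.0605
grip_force: 43.3
gp [0.5124 0.2176 0.1158] [-0.2558  0.5067 -0.8233] [-0.0453  0.4808  1.7117  0.5367  1.3148 -0.8134]
```

View pics/s7.png

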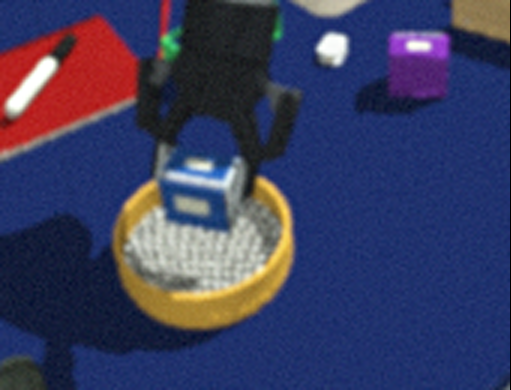

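```bash
python3 -m handwheel '0 0 0 86 1;0 0 0 86 1;0 0 0 86 1;0 0 0 86 1;0 0 0 86 1;0 0 0 86 1;0 0 0 86 1;0 0 0 86 1;0 0 0 86 1;0 0 0 86 1;0 0 0 86 1;0 0 0 86 1';python3 -m handwheel '0 0 0 94 1;0 0 0 94 1;0 0 0 94 1;0 0 0 94 1;0 0 0 94 1;0 0 0 94 1;0 0 0 94 1;0 0 0 94 1;0 0 0 94 1;0 0 0 94 1;0 0 0 94 1;0 0 0 94 1';python3 -m handwheel '0 0 0 8 1;0 0 0 8 1;0 0 0 8 1;0 0 0 8 1;0 0 0 8 1;0 0 0 8 1'; python3 - <<'E'
from h import *
s=arm.state();R,p=toolR(); print("gp",p+R[:,2]*.155,R[:,1],s["q"])
cv2.imwrite("pics/s8.png",arm.grab_frame("scene")[:,:,::-1])
im=cv2.imread("pics/s8.png")
# mesh region interior: count non-mesh pixels vs. initial picture
m=np.zeros(im.shape[:2],np.uint8); t=np.linspace(0,6.28,80); q=proj(cam("scene"),np.c_[.5235+.066*np.cos(t),.2219+.066*np.sin(t),0*t+.017]); cv2.fillPoly(m,[q.astype(np.int32)],255)
a=cv2.imread("pics/scene0.png"); ys,xs=np.nonzero(m); print(xs.min(),xs.max(),ys.min(),ys.max())
for r in range(ys.min(),ys.max()+1): print("".join(('#' if int(im[r,c].mean())<95 else '.' if max(im[r,c])-int(min(im[r,c]))<45 else 'o') if m[r,c] else ' ' for c in range(xs.min(),xs.max()+1)))
E
```

```text
clock: 30.78
eef_pos: [0.5532, 0.1388, 0.2466]
tcp_rot: [-0.293, 0.913, 0.281, -0.047]
contact_force: [0.3, -0.2, -0.6]
opening: 0.0607
grip_force: 43.4
clock: 31.78
eef_pos: [0.5532, 0.1388, 0.2466]
tcp_rot: [-0.182, 0.859, -0.417, -0.234]
contact_force: [-1.1, 0.8, -1.6]
opening: 0.0606
grip_force: 43.4
clock: 32.28
eef_pos: [0.5532, 0.1394, 0.2466]
tcp_rot: [-0.166, 0.83, -0.472, -0.246]
contact_force: [0.8, 0.1, -0.7]
opening: 0.0606
grip_force: 43.4
gp [0.5142 0.218  0.1188] [-0.8656 -0.4988 -0.0435] [-0.0451  0.4774  1.7076  0.5378  1.3168  2.3257]
192 242 234 273
                           ....                    
                      ..............               
                  ....................#            
              ...........................          
             ......................##o......       
           ........................###.......      
         .........................#####.......     
        ...........................###.........    
       .............................o..........    
       .......................................#.   
   
[... 831 characters left out ...]
o##..#......#####........................oooooo  
 ooo######.....####.......................oooooo   
 oooo#..........##......................ooooooo    
  oooo................................ooooooooo    
   ooooo.......###..................oooooooooo     
    ooooooo.....#.................oooooooooo       
     ooooooo.................oooooooooooooo        
     oooooooooooooooooooooooooooooooooooo          
      ooooooooooooooooooooooooooooooooooo          
        oooooooooooooooooooooooooooooooo           
           ooooooooooooooooooooooooo               
            oooooooooooooooooooooo                 
              oooooooooooooooooo                   
                    oooooo
```

```bash
python3 - <<'E'
from h import *
F=[]
for i in range(8):
    im=arm.grab_frame("side" if i==0 else "scene"); F.append(arm.state()["contact_force"])
    if i==0: cv2.imwrite("pics/side8.png",im[:,:,::-1])
F=np.array(F); print(F.mean(0),F.std(0)/8**.5)
im=im[:,:,::-1]
def blobs(im,n,a):
    K=cam(n);t=np.linspace(0,6.28,80); m=np.zeros(im.shape[:2],np.uint8); cv2.fillPoly(m,[proj(K,np.c_[.5235+.07*np.cos(t),.2219+.07*np.sin(t),0*t+.02]).astype(np.int32)],255)
    d=cv2.absdiff(cv2.GaussianBlur(im,(3,3),0),cv2.GaussianBlur(a,(3,3),0)).max(2); d[m==0]=0
    k,l,st,ce=cv2.connectedComponentsWithStats((d>40).astype(np.uint8))
    for i in range(1,k):
        if st[i,4]>5: print(n,ce[i],st[i,2:],im[l==i].mean(0),ray(n,ce[i],.022)[:2])
blobs(im,"scene",cv2.imread("pics/scene0.png")); blobs(cv2.imread("pics/side8.png"),"side",cv2.imread("pics/side0.png"))
for r in range(234,268,1): print(" ".join("%02x%02x%02x"%tuple(im[r,c,::-1]) for c in range(203,225,1)) if r in range(247,266,2) else "",end="\n" if r in range(247,266,2) else "")
E
```

```text
[ 0.1778 -0.0864 -0.9079] [0.1129 0.1488 0.0999]
scene [215.641  237.8154] [ 32  14 195] [198.0974 200.5231 193.6821] [0.5682 0.1953]
scene [227.1429 240.3571] [ 8  5 28] [123.2143 101.5     83.6071] [0.5389 0.1781]
scene [206.8306 257.6918] [ 39  21 425] [ 93.4988 111.5482 116.1718] [0.527  0.2543]
side [263.8819 177.6944] [ 23  13 144] [115.9306 100.9931  90.375 ] [0.5286 0.2634]
side [246.625 185.25 ] [2 6 8] [ 59.25  115.25  143.875] [0.4528 0.2308]
c9ccc0 bdc0b6 bfc1b5 cdd4c6 ccd2c6 c0c2ba a6aca3 b8bbb4 cbd0c5 c2c7b9 b1b4ae b3b8ae bec3b7 d0d3c9 bbbdb7 a6aba3 b8bcb3 bec1b7 a4aca0 9ea39c abafa8 babfb2
ced0c7 b5b8af b1b6ad cacdc4 c6c9bd 9ba095 92958a 8f958b a3aaa1 afb3ac 9ea198 a0a499 b7baaf bfc5be bdc0b7 b6b6ab b4b1a6 acab9f a1a89c a3a79d c5cdc0 caccbd
c3c9bd b5bab0 afb3a8 b1b8ad 9ea39b 666d65 3e413f 343c32 363f37 515952 8a9085 b7b9ad b3b9a9 9a9485 786759 705444 715846 79695c 999e94 bac0b5 acb1a8 8e8e81
94978d 9ca098 b0b5aa 9c9d93 6e7069 424b42 343c35 2b322d 2e382d 3e413d 84887d bebeb3 b5b5a8 84786a 5e4439 553d2e 5a4231 564335 787165 9fa197 94978e 6e7068
878a81 7a7d73 5e625c 5e595
[... 197 characters left out ...]
 646760 64685f 666862 777a6f 808377 85867c 8e8f85 acaea4 bdbfb8 c7cac2 bbbfb7 adb4a7
64675e 6b6b62 5a5b53 46453b 413b33 3a372b 383730 47463d 61625b 66695d 5e615a 70746b 7f847b 82867e 94988d acaea4 a7ada1 aeafa8 c0c3b9 ccd1c8 b7bdb1 abada8
666961 71706b 787a71 686a60 5a5853 4d4b41 46443e 54584e 62655d 7a7e76 979c93 b9c0b2 c4c5be c0c3bb b8bdb2 bac2b5 b8bcad adb1a9 c6cbc1 ced2ca b1b5ab b6baaf
6c6f68 71736c 84857f 7f8075 6d7067 6f7066 6d6f65 85887e b3b7af c4c9c0 a8aea1 9fa79c abaea5 b6baac bbbdb7 cbcfc6 bfc6bc b1b2ad babcb3 bbc1b8 b1b1ac a7aea8
7a7362 78786a 6a6a62 64685f 5e5e5a 5b5d53 605f5a 838782 9fa296 abb0a6 a5aaa0 a4a89e b2b8ae aeb3a8 a3a99d b1b7b0 a9b0a5 9aa196 bbc2ba cad0c5 bfbeb2 c6c0ae
```

```bash
python3 -m handwheel '0 0 -0.006 -7 1;0 0 0.004 0 1;0 0 -0.006 7 1;0 0 0.004 0 1;0 0 -0.006 -7 1;0 0 0.004 0 1;0 0 0 0 1;0 0 0 0 1;0 0 0 0 1'; python3 - <<'E'
from h import *
F=[]
for i in range(6):
    im=arm.grab_frame("wrist" if i==0 else "scene"); F.append(arm.state()["contact_force"])
    if i==0: cv2.imwrite("pics/w9.png",im[:,:,::-1])
F=np.array(F); print(F.mean(0)); im=im[:,:,::-1]; cv2.imwrite("pics/s9.png",im)
for r in range(236,272):
    print("".join(" .:-=+*#%@"[9-min(9,int(im[r,c].mean())//24)] for c in range(192,244)),"".join("W" if im[r,c].min()>205 else "r" if int(im[r,c,2])-int(im[r,c,0])>25 else "b" if int(im[r,c,0])-int(im[r,c,2])>25 else "#" if im[r,c].mean()<100 else "." for c in range(192,244)))
E
```

```text
clock: 33.48
eef_pos: [0.5533, 0.1393, 0.2469]
tcp_rot: [-0.166, 0.83, -0.472, -0.245]
contact_force: [-0.5, -0.2, -2.1]
opening: 0.0605
grip_force: 43.5
[-0.1595 -0.1029 -1.0135]
+-:--===-.                       :===+**+++++++++=:: .rrrrrrr..WWWWWWWWWWWWWWWWWWWWWWW....###.rrrrrrrrrrr
=::-=====-:.                    .-+++**++++==+++++-: rrrrrrrrr...WWWWWWWWWWWWWWWWWWWW.....bb#...rrrrrrrrr
-:-=========-:.                 .=+******+++++++++=: rrrrrrrrr......WWWWWWWWWWWWWWWWW...bbbb##....rrrrrrr
--=====+===+===-:..             :=***#**+==+++=++++- rrrrrrrrr..........WWWWWWWWWWWWW..#bbbb##...#.rrrrrr
-=========--======-:.          .-+**##**===++==+**+= rrrrrrrrr............WWWWWWWWWW...#bbbb#........rrrr
======-::-..:========-:..      :=++++*++==++===+***= rrrrrrrr.................WWWWWW....bbb..........#rrr
+====-:::-..:--:-=======-:..  .-+=::==--=+++++++++++ rrrrrrr....................WWW....................rr
+===-:..:-:.:-:::-----=====-:::==-..--::-=++=+*+==++ rrrrrrr.......................................#....r
+==--:.::::.:-:.:::..:--========-:::-:.:--=+++++=+=+ rrrrrr.............
[... 2195 characters left out ...]
=+++======+ rrrrrrrrrrrr..####...............rrrrrrrrrrrrrrrrrrr
*+++++++++=++++++=-:.::.:-::-::::::::-==+++++=====+* rrrrrrrrrrrrrrr...........rrrrrrrrrrrrrrrrrrrrrrrrr#
#*++++++++++++++=-:......:..::::::--==++++++=====+*# #rrrrrrrrrrrrrrrrrrrrrrrrrrrrrrrrrrrrrrrrrrrrrrrrr#b
#*+++++++++++++=--:......::::::--===+++++++===-==+*# #rrrrrrrrrrrrrrrrrrrrrrrrrrrrrrrrrrrrrrrrrrrrrrrr#bb
%#**+++++++++++=-------::----====+++++++++======+*## b#rrrrrrrrrrrrrrrrrrrrrrrrrrrrrrrrrrrrrrrrrrrrrrrbbb
%%#*++++++++++++==============+++++++++++====+++*### bb#rrrrrrrrrrrrrrrrrrrrrrrrrrrrrrrrrrrrrrrrrrrrr#bbb
%%%#*++++++++++++==++=+++++++=++++++++++====+***#### bb##rrrrrrrrrrrrrrrrrrrrrrrrrrrrrrrrrrrrrrrrrr#bbbbb
```

```bash
python3 -m handwheel '0 0 0 -90 1;0 0 0 -90 1;0 0 0 -90 1;0 0 0 -90 1;0 0 0 -90 1;0 0 0 -90 1;0 0 0 -90 1;0 0 0 -90 1;0 0 0 -90 1;0 0 0 -90 1;0 0 0 -90 1;0 0 0 -90 1';python3 -m handwheel '0 0 0 -90 1;0 0 0 -90 1;0 0 0 -90 1;0 0 0 -90 1;0 0 0 -90 1;0 0 0 -90 1;0 0 0 -90 1;0 0 0 -90 1;0 0 0 -90 1;0 0 0 -90 1;0 0 0 -90 1;0 0 0 -90 1';python3 -m handwheel '0 0 0 -8 1;0 0 0 -8 1;0 0 0 -8 1;0 0 0 -8 1'; python3 - <<'E'
from h import *
R,p=toolR(); z=R[:,2]; print(R,"gp",p+z*.155,arm.state()["q"])
im=arm.grab_frame("scene")
g=p+z*.155
for t in((.5124,.2176,.15),(.4772,.0359,.11),(.4772,.0359,.0355)): print(R.T@(np.array(t)-g))
E
```

```text
clock: 34.78
eef_pos: [0.5532, 0.1394, 0.2466]
tcp_rot: [-0.289, 0.929, 0.223, -0.066]
contact_force: [-0.3, 0.7, -0.6]
opening: 0.0604
grip_force: 43.5
clock: 35.78
eef_pos: [0.5531, 0.1395, 0.2466]
tcp_rot: [-0.256, 0.528, 0.796, 0.149]
contact_force: [0.3, -0.1, -0.7]
opening: 0.0605
grip_force: 43.5
clock: 36.12
eef_pos: [0.5531, 0.1395, 0.2466]
tcp_rot: [-0.246, 0.474, 0.829, 0.165]
contact_force: [0.2, -0.2, -0.4]
opening: 0.0604
grip_force: 43.4
[[-0.4286  0.8679 -0.2512]
 [ 0.7052  0.4951  0.5075]
 [ 0.5648  0.0404 -0.8242]] gp [0.5142 0.2181 0.1188] [-0.0449  0.4773  1.7076  0.5378  1.3168 -0.8103]
[ 0.018  -0.0006 -0.0255]
[-0.1176 -0.1227 -0.0759]
[-0.1597 -0.1257 -0.0145]
```

```bash
python3 -m handwheel '0.01 0 -0.014 0 1;0.018 -0.001 -0.026 0 1;0.01 -0.01 -0.03 0 1;-0.005 -0.024 -0.035 0 1;-0.025 -0.041 -0.043 0 1;-0.045 -0.059 -0.05 0 1;-0.065 -0.077 -0.057 0 1;-0.085 -0.094 -0.064 0 1;-0.1 -0.108 -0.07 0 1;-0.112 -0.118 -0.074 0 1;-0.118 -0.123 -0.076 0 1;-0.125 -0.123 -0.066 0 1'; python3 -m handwheel '-0.01 -0.001 0.015 0 1;-0.02 -0.002 0.03 0 1;-0.028 -0.002 0.042 0 1;-0.032 -0.002 0.047 0 1;-0.032 -0.002 0.047 0 1;-0.032 -0.002 0.047 0 1'; python3 - <<'E'
from h import *
R,p=toolR(); z=R[:,2]; print("gp",p+z*.155); print(R.T@np.array([0,0,-.01]))
E
```

```text
clock: 37.17
eef_pos: [0.5172, -0.0451, 0.2256]
tcp_rot: [-0.244, 0.475, 0.829, 0.166]
contact_force: [0.3, 0.9, -1.9]
opening: 0.0608
grip_force: 43.4
clock: 37.67
eef_pos: [0.5172, -0.0422, 0.1681]
tcp_rot: [-0.246, 0.473, 0.829, 0.166]
contact_force: [0.7, 0.1, -1.5]
opening: 0.0605
grip_force: 43.4
gp [0.4781 0.0365 0.0404]
[-0.0057 -0.0004  0.0082]
```

```bash
python3 -m handwheel '-0.0012 0 0.0016 0 1;-0.0023 0 0.0033 0 1;-0.0023 0 0.0033 0 1;-0.0023 0 0.0033 0 1'; python3 -m handwheel '-0.0006 0 0.0008 0 1;-0.0011 0 0.0016 0 1;-0.0011 0 0.0016 0 1'
```

```text
clock: 38.0
eef_pos: [0.5174, -0.0427, 0.1647]
tcp_rot: [-0.246, 0.473, 0.83, 0.166]
contact_force: [-0.1, 0.3, -0.5]
opening: 0.0606
grip_force: 43.4
clock: 38.25
eef_pos: [0.5175, -0.0428, 0.1627]
tcp_rot: [-0.246, 0.474, 0.829, 0.166]
contact_force: [0.5, -0.8, 1.7]
opening: 0.0607
grip_force: 43.9
```

```bash
python3 -m handwheel '-0.0006 0 0.0008 0 1;-0.0006 0 0.0008 0 1;-0.0006 0 0.0008 0 0.2;-0.0006 0 0.0008 0 -0.2;-0.0006 0 0.0008 0 -0.6;-0.0006 0 0.0008 0 -1;-0.0006 0 0.0008 0 -1;-0.0006 0 0.0008 0 -1;0 0 -0.02 0 -1;0 0 -0.05 0 -1;0 0 -0.085 0 -1;0 0 -0.12 0 -1'; python3 -m handwheel '0 0 -0.03 0 -1;0 0 -0.05 0 -1;0 0 -0.05 0 -1'; python3 - <<'E'
from h import *
s=arm.state(); np.save("w10.npy",np.r_[s["eef_pos"],s["tcp_rot"]]); im=arm.grab_frame("wrist")[:,:,::-1]; cv2.imwrite("pics/w10.png",im)
im2=arm.grab_frame("scene")[:,:,::-1]; cv2.imwrite("pics/s10.png",im2)
C=savedcam("w10.npy"); h=cv2.cvtColor(im,cv2.COLOR_BGR2HSV)
# predicted tin points: top corners & project; compare with whitish/bright-blue pixels
O=np.array([.4728,.0401,0]);tx=np.array([.545,-.839,0]);ty=np.array([.839,.545,0])
P=[O+tx*a+ty*b+np.array([0,0,c]) for a,b,c in((-.013,.03,.056),(.019,.03,.056),(.019,-.03,.056),(-.013,-.03,.056),(.019,-.03,0),(.019,.03,0))]; print(proj(C,P).round())
w=((h[:,:,1]<70)&(h[:,:,2]>110)).astype(np.uint8); q=proj(C,[O+[0,0,.05]])[0].astype(int)
box=w.copy();box[:]=0;box[q[1]-60:q[1]+60,q[0]-80:q[0]+80]=1
k,l,st,ce=cv2.connectedComponentsWithStats(w*box); 
for i in range(1,k):
    if st[i,4]>30: print(st[i],ce[i])
y0,x0=q[1]-45,q[0]-65
for r in range(y0,y0+90,2): print("".join("W" if w[r,c] else "B" if h[r,c,2]>150 and im[r,c,0]>150 else "." for c in range(x0,x0+130)))
E
```

```text
clock: 39.25
eef_pos: [0.5474, -0.1038, 0.2619]
tcp_rot: [-0.247, 0.473, 0.829, 0.165]
contact_force: [0.1, -0.5, -0.4]
opening: 0.0854
grip_force: 0.0
clock: 39.5
eef_pos: [0.5619, -0.1311, 0.3057]
tcp_rot: [-0.242, 0.474, 0.83, 0.166]
contact_force: [-0.1, -0.7, -0.1]
opening: 0.0856
grip_force: 0.0
[[308. 166.]
 [311. 197.]
 [247. 200.]
 [246. 168.]
 [250. 217.]
 [304. 214.]]
[ 248  164   67   53 1693] [280.0372 195.0384]
[269 179  25  10 241] [280.6515 183.5353]
.BB..BBBBBBBBBBBBBBBBB..BBBBBBBB...B...BBB.....B.BBBB..BBBBB.BBBBB....B..BB...B..B..B.B....B....BB.BB.....BB....BBB.....B...B...W.
BBBB.BBBBB...BBBBBBBBBBBBBBBBBBBBBBB.BBBBBB.B.BBBB.B..BBB.BBBBB...BB......B.B..B..BBBB...B.......B..BBBB......BBBB.B.B.BB..B.B...W
.B.BB.BBB....BBBBBBBB.BB..BBBBBBBBBB..BBBBBBBBBBBBBBB..BBBBBBBBBB..BBB..BB........B...B...BBBBB.B.B.....BBB...BBB..B.BBB....B..B..
BBBBBBBBB..BB.BBBBB.BBB.BBBBBBBBBBBBB..B.BBBBBBBB...BBBBBBBB.B.BBBBB.BBBB..B.BB..BBB.B.BBB.BBB.B....B....BBB........BB......BBBB.B
BBBBBBBBBBBBBBBB..BBB.BBBBBB.BBBBB.BB......B..BB...BBBB.BBBBBBBBBBBBBBBBBBB..BBBBB...BB.B.B..B.......BBBB
[... 4565 characters left out ...]
WBBBBBBBBBBBBBBBB..BBBBBBB.B.BBBBBB...B......
BBB...BBBBBB.B.BBBBBBB....B..B.BBBBB.BBBBBBBBBBBBBBBBBBBBBBBBBBBBBBBBBBBBBBB.BB.BBBBB...B.BBBBBBBB.BB..BBBBBBBBBBBBBBBBBBBBBBBBBB.
BB.BBBBBBB...BBBBBBBBBBBBBBB...BBBBBBB...B.BB..BBBBBBB.B.BBB.BBB.BBBBBBBBBB.BB..BBBBBB...BBBBBBBBBB...BBBBBBBBBBBBBBB.BBBBBB..B.BB
BBB...BBB....B.BBBBBBBBBBBB.BBBBBBBBBBBB.BBB..B...BBBBBBBBBBBBBBBBBBBB.B.BB.BBBBBBBBBBB.BBB...B.BBBBBBB..BBB.BBBBBBB.BBBBBBBBBBBBB
BB...BBBBB.BBBBBBB..BBBBBBB.BBBB.B....BBBBBBBBBBBB.....BBBBBBBB.BBBBBBBBB..B.BBBBB.BBBBBBBBBBBBB....BBBB.B.BBBBB.BBBBBBBBBBB.BBBB.
.B.BBB.BBB..B.BBBBB..BBBBBBBBBB...B.B.B.BB...BBBBB....BBBBBBBBBB..BBBBBBBBBBBBBBBBBBBBB..BBBBBB.B..BBBB.BBB.BBBBB..BBBBBBBBB.BBB.B
```

```bash
python3 - <<'E'
from h import *
im=cv2.imread("pics/s10.png"); a=cv2.imread("pics/scene0.png")
g=lambda i:cv2.GaussianBlur(i,(3,3),0)
d=cv2.absdiff(g(im),g(a)).max(2)
for th in(25,45):
    k,l,st,ce=cv2.connectedComponentsWithStats((d[225:285,180:255]>th).astype(np.uint8))
    for i in range(1,k):
        if st[i,4]>6: print(th,ce[i]+[180,225],st[i,2:])
for r in range(228,282): print("".join(" .:-=+*#%@"[min(9,int(d[r,c])//12)] for c in range(184,252)))
# tin lid side in scene: print classes
C=cam("scene"); O=np.array([.474,.039,0]);tx=np.array([.545,-.839,0]);ty=np.array([.839,.545,0])
print(proj(C,[O-.019*tx+s*.028*ty+[0,0,z] for s,z in((1,.054),(-1,.054),(-1,.002),(1,.002))]).round())
E
```

```text
25 [212.7429 247.4267] [  75   46 1474]
25 [183.25   281.6042] [12  9 48]
45 [208.4125 251.175 ] [  54   45 1040]
45 [243.6936 228.2543] [ 27   9 173]
45 [182.4839 282.1613] [ 9  7 31]
:-===============----:...                      .-+##*++==+++++++++++
.-=====++==-----::::..                        ..-+*###+====+++++++++
.:=====++==-:::...                             ..-=+*##+==++++++===+
.:-====++=-::--:.                                .:-=*#*=========+++
.:-=++====-:=*+-.                                 ..:=++---=---====+
.:==++++==-=##+-.                                   .:--::::::::---=
.-=======-=*%#+:.                                     .:.....   ..::
:-=======+#%#+-.                                      ....         .
.-======+#%#*=:.                                        .           
.-==+===#%%#=:.                                                     
:-=+++=*%%#+-.                                                      
:-=+++*%%#*=-.                           ..:..                      
:-=+=+#@%#+=:.                          .:-=-:.                     
:====*%%%*=-.     
[... 2163 characters left out ...]
     .                    
                                                                    
                                    ....                            
                         ..        ..::..                           
                         ..        ..:...                           
                                    ...                             
                                                                    
.                                                                   
:.                                                                  
-:.                                                                 
[[269. 223.]
 [289. 226.]
 [288. 239.]
 [269. 236.]]
```

```bash
python3 -m handwheel '0.02 0 -0.03 0 -1;0.04 0 -0.06 0 -1;0.06 0 -0.09 0 -1;0.08 -0.02 -0.12 0 -1;0.1 -0.05 -0.14 0 -1;0.1 -0.09 -0.14 0 -1;0.1 -0.13 -0.14 0 -1;0.1 -0.13 -0.14 0 -1;0.1 -0.13 -0.14 0 -1' | head -3; python3 - <<'E'
from h import *
im=arm.grab_frame("scene")[:,:,::-1].copy(); cv2.imwrite("pics/s11.png",im);a=cv2.imread("pics/scene0.png"); sd=arm.grab_frame("side")[:,:,::-1]; cv2.imwrite("pics/side11.png",sd)
g=lambda i:cv2.GaussianBlur(i,(3,3),0)
d=cv2.absdiff(g(im),g(a)).max(2)
for r in range(232,272): print("".join(" .:-=+*#%@"[min(9,int(d[r,c])//12)] for c in range(186,250)))
for c,r in((209,252),(219,252),(228,252),(206,259),(228,248)): print(c,r,im[r-1:r+2,c-1:c+2,::-1].mean((0,1)))
for r in range(216,244): print("".join("W" if im[r,c].min()>150 else "b" if im[r,c,0]>135 else "." for c in range(255,305)))
K=cam("side");u,v=proj(K,[[.5235,.2219,.02]])[0].astype(int)
h=cv2.absdiff(g(sd),g(cv2.imread("pics/side0.png"))).max(2)
for r in range(v-14,v+15): print("".join(" .:-=+*#%@"[min(9,int(h[r,c])//12)] for c in range(u-26,u+26)))
E
```

```text
clock: 40.35
eef_pos: [0.4382, -0.194, 0.4677]
tcp_rot: [-0.247, 0.474, 0.828, 0.166]
         :=*##*=-.           .                   .:-+##*=.      
        :=*##*=:.            ..                    .-+##*-.     
       .=*##*=:.             ..                     .-+##*-.    
       :+##*=-.       ...   ...  .                   .-+##+:    
       -+**+--:.   ..:--:::--::::-:...                .=*##=.   
       :=++=--::...:-++*+=++++==++=--::.               :+##+-   
       .-===-------=+###***#****##++++=:.              .=*##=.  
       .-==----+***+*%%#**##***###*+**+-::.             :+##+:  
       :=====-=*###*#%%#**##*+*##****#*+==-:.           .=#%*-  
      .-======+*%%#*#%%***###**###*###****+-::.         .-*%*-  
      .-=++++++*###*###***#####%%#####**##+++=:.        .-*##=. 
      :=+++*****##**###**#####%######**##***#*=:.        :+##=. 
     .-++++*##**##**###**#######**##*##%#**###+=:.       :+##+. 
     .-++++###**##**###*##%#####**#**#%%#*###**+=:       :+##+:.
     :=+*++*##**##**##**#%%###%#**#**#%#*###**##*-.      :+##+--
...  -+*****##**##**##**#%%##%#**##**##
[... 4018 characters left out ...]
++==+***+++*+=-=--:
@@@@@@@@*-++=:.    ...:=#%#+===++*+==+*###*++==--:. 
@@@@@@@@*-=++=-:..:-=--=+=----==**+===+*##*+===--.  
@@@@@@@@*-=++*++++++*+==+=:----+**+++++*#*++===-:   
@@@@@@@@*:-=+++**##**+++*+-----+*++*******+++=--.   
@@@@@@@@*:-=++++*##***++++======+++********++=::    
@@@@@@@@*:-=++++***************+****+******+=-..    
@@@@@@@@*:-+++++*******########************+-:.     
@@@@@@@@*:-=++**+*********#####***********++-.      
@@@@@@@@*::-=+************######**********+=:       
@@@@@@@@+:-:-+***********########*******++=-.       
@@@@@@@%=-=--=+++++******************++++=-:        
@@@@@@%*-====-=+++++++++********++**+++==--.        
@@@@@#*=-=====--==++++++*******+++**+=-===:.
```

```bash
python3 - <<'E'
import cv2
for f in("s9","s11"):
    im=cv2.imread(f"pics/{f}.png")
    for r in range(245,259): print(" ".join("%3d,%3d,%3d"%tuple(im[r,c,::-1]) for c in range(220,234)))
    print()
E
```

```text
132,139,135 122,129,126 124,133,128 142,150,145 178,182,174 180,184,176 167,173,162 177,179,167 185,190,177 188,193,182 189,193,183 168,173,166 158,163,154 178,181,171
165,167,163 145,150,143 134,139,138 150,156,149 171,179,169 176,180,166 156,155,145 169,173,159 189,193,181 186,188,180 171,176,166 170,172,163 175,176,167 189,195,182
191,193,183 162,163,157 160,163,155 170,176,166 190,194,183 189,195,178 166,166,153 167,164,150 183,185,169 166,169,155 158,162,150 184,186,174 192,198,184 184,190,178
195,200,189 167,170,161 164,167,156 193,196,187 207,211,200 209,207,193 187,185,164 181,175,156 182,180,159 162,164,143 162,161,151 186,187,178 195,199,187 177,181,168
171,176,165 159,162,153 166,171,157 195,198,189 203,203,188 193,190,174 192,186,158 189,185,157 186,180,154 166,163,140 167,166,150 188,187,175 192,194,183 168,169,160
138,134,126 160,165,154 188,191,181 185,189,177 175,172,160 170,166,146 178,169,147 187,181,154 174,168,144 153,144,128 164,163,149 191,196,184 184,188,177 161,163,155
106, 96, 85 152,152,145 194,199,188 175,177,170 142,143,128 136,133,113 143,138,118 151,144,
[... 2904 characters left out ...]
,120 107,111,100 106,109,103
 98, 87, 73 118,111,100 125,122,112 116,118,107  97, 98, 91  98,102, 94 103,104, 97 109,112,105 107,113,101 118,121,115 115,119,113 109,109,107 107,106,101 124,129,116
149,147,141 148,149,135 141,142,131 125,129,120 107,109,103 104,108,100 111,111,103  99,102, 96  93, 97, 89  96,100, 92  96,101, 92  90, 93, 86 102,105, 99 131,132,125
212,216,208 200,205,196 187,191,180 174,178,169 145,148,141 131,135,125 119,123,111  91, 95, 88  86, 87, 82 103,105,102 103,105, 97  92, 91, 86  92, 97, 86 112,115,107
208,214,202 211,216,205 216,218,210 199,204,196 179,182,176 156,162,151 140,144,130 109,109,103 101,103, 97 126,128,120 133,133,125 112,113,103  97, 99, 90 110,114,110
```

```bash
python3 -c "
from plant import arm
print(arm.hand_in())"
```

```text
the job is handed in; nothing more can be done
None
```

I handed the job in at about 40.5 s; the verdict wasn't shown. By camera pixel checks, all four chips lie in the sieve and the blue tin stands upright on the bench, with its lid looking shut. The lid was turned about 69° toward face-down, not a full 90°, because the moves could only tilt the tool about 35°.

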